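# Level a rocking wire-bonder stage on its front levelling screws

## Task

The wire bonder's work-holder stage leans towards you and rocks, because the two levelling screws at its front corners are screwed up too high. Turn both knurled knobs clockwise until the base plate is level and all four rubber feet carry a fair share of the weight with no rocking, then let go. Work gently: do not lean on the stage, push it out of its place or disturb the wire spool on it and the things around it.

Things in the scene. Friction and masses are not known exactly. Their poses are not given: they have to be found in the camera images.
- stage: loose work-holder stage, about 3 kg: aluminium base plate 230 (x) x 250 (y) x 16 mm with an X-Y slide, round steel chuck (top 90 mm above the worktop) and, along its rear, a white housing. Origin at the plate's centre, at the level of the soles; x to its rear (away from the robot), y to its left, z up. Screws and feet at local x = -85 (front) and +85 (rear), y = +100 and -100 mm
- stage_front (a point): point on the bare top of the base plate midway between the front screws (local x = -85, y = 0), a place to feel its height: level, the plate's top is 46 mm above the worktop all over, some 0.3 mm less as the feet squash. At the start the front is 1 to 4 mm too low, as the better set screw lets it sink. The plate is bare but for the screws from local x = -110 to -25
- stage_center (a point): centre of the plate's top (local x = 0, y = 0; the slide stands over it), tells whether the stage has been pushed away
- knob_left (a point): centre of the top face of the left front screw's knob: plain steel, knurled, round, 31 mm across, 22 mm tall, on a thin spindle, at stage local x = -85, y = +100 mm. Set right, its underside is about 14 mm and its top 36 mm above the base plate's top (82 mm above the worktop); screwed up too high it stands some millimetres higher. Knob, spindle and foot are one screw.
- knob_right (a point): centre of the top face of the right front screw's knob: plain steel, knurled, round, 31 mm across, 22 mm tall, on a thin spindle, at stage local x = -85, y = -100 mm. Set right, its underside is about 14 mm and its top 36 mm above the base plate's top (82 mm above the worktop); screwed up too high it stands some millimetres higher. Knob, spindle and foot are one screw.
- foot_front_left: left front foot: black rubber, 26 mm across, 12 mm tall, gives 0.4 mm under 10 N; origin at the centre of its sole. Four-start right-hand thread, 8 mm a turn: clockwise from above drives screw and foot down through the plate (1.27 mm a radian) until the foot bears; then it lifts that corner instead. Turns at about 0.05 N m, stays where it is left. About 5 N when all is right.
- foot_front_right: right front foot: black rubber, 26 mm across, 12 mm tall, gives 0.4 mm under 10 N; origin at the centre of its sole. Same screw as the left, but not set alike: the higher knob has its foot in the air. Pressing on it (6 to 14 N) rocks the corner down until that foot lands. From first touch it takes some 0.8 mm (0.6 rad) more to get its share, about 5 N, and 1.6 mm lifts its neighbour.
- foot_rear_left: left rear foot: black rubber, 26 mm across, 12 mm tall, gives 0.4 mm under 10 N; origin at the centre of its sole. Not adjustable, about 10 N. Every foot stands on a round steel plate 48 mm across bedded on the worktop, 4 mm high; those under the front feet lie up to 1.4 mm higher or lower than that, so where a front foot lands must be felt.
- foot_rear_right: right rear foot: black rubber, 26 mm across, 12 mm tall, gives 0.4 mm under 10 N; origin at the centre of its sole. Not adjustable; about 10 N. No foot should ever be made to carry more than 35 N.
- spool: bystander: wire spool, 48 mm in diameter, 26 mm tall, standing loose on the plate left of the slide at local x = 35, y = 88 mm; origin under its centre
- tweezers: bystander: steel tweezers 140 mm long lying on the worktop to the right of the stage
- driver: bystander: screwdriver 170 mm long lying on the worktop, further to the right
- bottle: bystander: white bottle, 60 mm in diameter, 150 mm tall
- jar: bystander: small amber jar, 44 mm in diameter, 50 mm tall

How it is judged:
By the outcome, as a careful person would: the job done as asked, in the order asked, and still so for the second after the job is handed in, with the robot touching nothing.
It also fails if it takes over 72 s, if anything falls off the work surface, if the arm or the gripper's body presses on something with over 40 N, if the wrist force passes 120 N, or if a joint passes its speed limit or range.

## Robot

A 6-joint arm with a two-finger parallel gripper is mounted at the origin on the work surface. World frame = base frame: x ahead of the robot, y to its left, z up, the work surface at z = 0. Lengths are in m, angles in rad, forces in N, time in s.
With the tool pointing down it reaches from about 0.275 to 0.75 m from the base axis. Payload 10.2 kg.
Tool frame: the origin (TCP) lies at the very end of the fingers, on their centre line; the grasp point (between the pads) lies robot.pinch_z behind it (robot.pinch_z is the distance from the TCP to the grasp point, in m); z points along the fingers, y is the direction in which the jaws open and shut (so a half turn about z gives the same grasp; the last joint's range is limited). The gripper opens to 88 mm and grips with 3 to 60 N. Pads are 18 mm wide; open, the fingers measure 123 mm over their backs; the gripper's body (75 mm by 187 mm) begins 45 mm behind the grasp point.
Start: joints at [0.935, 0.313, 1.498, -0, 1.331, -0.223], TCP at [0.211, 0.481, 0.239] pointing down, gripper open.
Joint ranges: [-2.94, 2.94], [-0.97, 2.17], [0.19, 2.56], [-1.23, 4.37], [0.02, 3.11], [-2.88, 2.88]. Speed limits (rad/s): [2.39, 2.39, 3.01, 3.14, 3.14, 3.14].

## Interface

Orientations are given as a rotation vector (axis times angle).
In Python, from plant import robot gives the robot as it stands. The module is installed in compiled form; this text tells all that it offers.
- The arm moves only by the tool send_rows, never from a script. Its argument "deltas" is a list of rows, each an object of numbers: "fingers": the finger opening in mm, from 0 to 88.1; "x", "y", "z": the shift along the world's x, y, z in mm; "wx", "wy", "wz": the turn, a rotation vector about the world's x, y, z in degrees. In form: [{"fingers": .., "x": .., "y": .., "z": .., "wx": .., "wy": .., "wz": ..}, ...]. A call has 1 to 5 rows; each row is the pose to reach, as a shift and turn from the pose commanded when the call began; what a row does not reach only later rows make up. A row lasts 1/12 s, in which the tool goes at most 41.7 mm and 7.16 degrees, less where a joint would pass 70% of its speed; a pose out of reach is approached as far as the arm can. A call with a gripper value outside its range is refused whole. The fingers move at their own pace and stop on an object; "squeeze" is the grip in N (left out, the last holds). Time passes only in rows, so rows that repeat a pose let the fingers close. It gives the time, the measured TCP pose, the force and the opening at its end, in the units of the state.
- robot.read_state(): the state, without advancing time (a new reading comes with each control period).
- robot.camera(name): name is "side" or "top"; returns a dict with "pixels" (400x640x3 uint8, red, green, blue), "depth" (400x640 float32, m along the optical axis (not along the pixel's ray), 0 where there is no reading), "intrinsics" (3x3 intrinsics, pixels), "rvec" (rotation vector, rad) and "tvec" (3), from world to camera coordinates, as OpenCV has them. Camera axes: x right, y down, z forward; pixel columns grow to the right and rows downward; lengths in m; the calibration is good to about 2 mm. A picture is of the moment at which its call begins.
- robot.job_done(): hands the job in, once; it reports no verdict.
The state is a dict: "time_s": time; "qpos": joint angles; "joint_vel": joint speeds; "tau": joint torques, N m; "ee_pos": TCP position; "tool_rot": TCP orientation; "force": force on the tool from outside, world axes, zero at the start; "moment": the same for the moment, N m; "width": finger opening in m.
Only numpy, scipy, OpenCV 4.12 (cv2) and the standard library are available. Lean on these libraries where they do the work, as an engineer would, in place of code of your own. Each camera call takes 0.05 s, during which the arm holds its last target.

## Working session

There is one attempt and no reset: what is moved stays moved. The work goes in short steps, Python scripts to look and compute and a tool call to move; the robot and the scene stay as the last step left them, time stands still between calls to the robot, and variables do not carry over. Pictures are saved under pics/ and viewed, and the job is handed in when it is done.

Besides the shell and the picture viewer there is one more tool, called after ">>>" as name([rows], argument=value, ...), one row to a line, values as JSON. send_rows: Moves the arm, as the interface text tells. Its arguments: {"type":"object","properties":{"deltas":{"type":"array","items":{"type":"object","properties":{"fingers":{"type":"number"},"x":{"type":"number"},"y":{"type":"number"},"z":{"type":"number"},"wx":{"type":"number"},"wy":{"type":"number"},"wz":{"type":"number"}}}},"squeeze":{"type":"number"}},"required":["deltas"]}

```bash
mkdir -p pics
cat > h.py <<'E'
import numpy as np, cv2
from plant import robot
def snap(name,fn):
    c=robot.camera(name); np.savez('pics/'+fn+'.npz',**c); cv2.imwrite('pics/'+fn+'.png',c['pixels'][:,:,::-1]); return c
def world(c,u,v,d=None):
    if d is None: d=c['depth'][int(round(v)),int(round(u))]
    K=c['intrinsics']; p=np.array([(u-K[0,2])/K[0,0]*d,(v-K[1,2])/K[1,1]*d,d])
    R=cv2.Rodrigues(np.array(c['rvec'],float))[0]; return R.T@(p-np.array(c['tvec']).ravel())
E
python3 - <<'E'
from h import *
print(robot.read_state(), robot.pinch_z)
for n in('side','top'):
    c=snap(n,n+'0'); R=cv2.Rodrigues(c['rvec'])[0]; print(n,c['intrinsics'],-R.T@np.ravel(c['tvec']),R)
E
```

```text
{'time_s': 0.0, 'qpos': array([ 9.34596844e-01,  3.13440383e-01,  1.49841188e+00,  4.14419473e-06,
        1.33097595e+00, -2.23386510e-01]), 'joint_vel': array([4.60284494e-04, 2.44521631e-05, 5.33617052e-04, 2.39637099e-03,
       2.17099774e-04, 8.72657042e-04]), 'tau': array([ 1.11865513e-03, -4.02208436e+01, -2.52273881e+01,  6.95048855e-02,
        3.52007349e-02, -1.19160759e-04]), 'ee_pos': array([0.21048551, 0.4807044 , 0.23817547]), 'tool_rot': array([-6.43745700e-01, -3.07439998e+00,  1.76136400e-03]), 'force': array([ 0.65323027, -0.60087795, -0.18744954]), 'moment': array([-0.03142443, -0.00850642, -0.00685541]), 'width': 0.08825687924790494} 0.0187
side [[425.3320925    0.         329.38369752]
 [  0.         425.3320925  203.85227006]
 [  0.           0.           1.        ]] [ 0.24899452 -0.58914798  0.84237559] [[ 0.87178292 -0.48985795 -0.00580715]
 [-0.36856567 -0.64802209 -0.66650335]
 [ 0.3227288   0.58318655 -0.74547942]]
top [[491.64387177   0.         325.90198574]
 [  0.         491.64387177 204.08091941]
 [  0.           0.           1.        ]] [ 0.27061369 -0.01158893  1.59829028] [[ 0.02606798 -0.99964513 -0.00548449]
 [-0.97549917 -0.02423864 -0.21866378]
 [ 0.21845325  0.01105024 -0.97578485]]
```

View pics/side0.png

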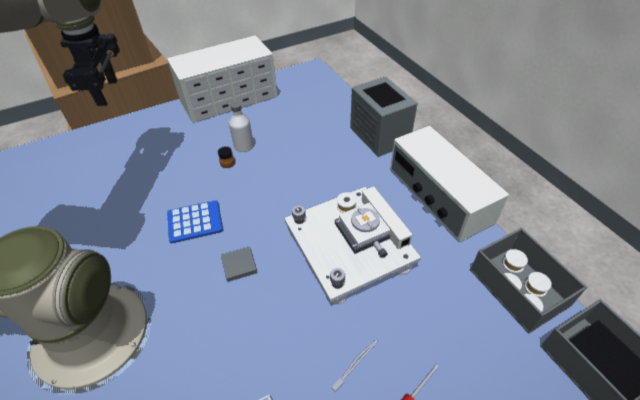

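View pics/top0.png

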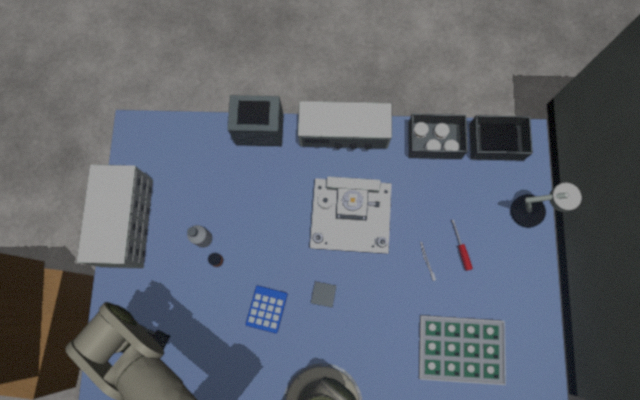

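The side view shows the knobs at about (299,212) left and (337,274) right. In the top view they are at (318,238) and (382,242). I'll enlarge both.

Run:
```python
from h import *
s=dict(np.load('pics/side0.npz'));t=dict(np.load('pics/top0.npz'))
a=s['pixels'][180:310,270:430,::-1];b=t['pixels'][165:265,295:405,::-1]
cv2.imwrite('pics/s1.png',cv2.resize(a,None,fx=5,fy=5)[:600]);cv2.imwrite('pics/t1.png',cv2.resize(b,None,fx=6,fy=6))
np.set_printoptions(precision=4,suppress=True)
for c,pts in((s,[(299,210),(298,211),(337,272),(336,274),(318,245),(310,270)]),(t,[(318,237),(382,241),(350,245),(335,240)])):
    for p in pts: print(p,world(c,*p))
# point clouds of knob tops: z in .078-.1
for c,n in((s,'s'),(t,'t')):
    vv,uu=np.mgrid[0:400,0:640]; d=c['depth']
    K=c['intrinsics'];P=np.stack([(uu-K[0,2])/K[0,0]*d,(vv-K[1,2])/K[1,1]*d,d],-1)
    R=cv2.Rodrigues(c['rvec'])[0]; W=(P-np.ravel(c['tvec']))@R
    for lo in ((318,237),(382,241)) if n=='t' else ((299,212),(337,274)):
        u,v=lo; w=W[v-9:v+10,u-9:u+10]; m=(w[...,2]>.074)&(w[...,2]<.12)
        q=w[m];print(n,len(q),q.mean(0),(q.max(0)+q.min(0))/2,np.percentile(q[:,2],[10,50,90]),q.min(0),q.max(0))
    m=(W[...,2]>.038)&(W[...,2]<.052)&(W[...,0]>.3)&(W[...,0]<.65)&(abs(W[...,1])<.3)
    q=W[m].astype(np.float32); mm=np.zeros((400,640),np.uint8)
    print('rect',cv2.minAreaRect(q[:,:2]*1000))
    A=np.c_[q[:,:2],np.ones(len(q))];print('plane',np.linalg.lstsq(A,q[:,2],rcond=None)[0],len(q))
```

```text
(299, 210) [0.5056 0.0233 0.0832]
(298, 211) [0.5018 0.0208 0.0843]
(337, 272) [ 0.497  -0.1713  0.0855]
(336, 274) [ 0.4921 -0.1755  0.0874]
(318, 245) [ 0.5085 -0.0641  0.0455]
(310, 270) [ 0.4732 -0.0878 -0.0008]
(318, 237) [0.5053 0.0276 0.0766]
(382, 241) [ 0.4974 -0.172   0.079 ]
(350, 245) [ 0.4872 -0.0741  0.0441]
(335, 240) [ 0.5018 -0.026   0.0451]
s 130 [0.5032 0.0229 0.0823] [0.5035 0.0249 0.0804] [0.078  0.083  0.0849] [0.4884 0.0091 0.0744] [0.5186 0.0406 0.0865]
s 186 [ 0.4944 -0.1765  0.0841] [ 0.4956 -0.1746  0.0823] [0.0791 0.085  0.0868] [ 0.4799 -0.19    0.0741] [ 0.5114 -0.1591  0.0905]
rect ((561.2967529296875, -76.802490234375), (253.61367797851562, 184.854248046875), 88.09542083740234)
plane [0.013  0.0042 0.0386] 5005
t 79 [0.5027 0.0293 0.082 ] [0.5028 0.0289 0.0833] [0.078  0.0819 0.0863] [0.4883 0.0148 0.0754] [0.5173 0.0431 0.0911]
t 81 [ 0.4931 -0.1699  0.0841] [ 0.4937 -0.17    0.0845] [0.0802 0.0838 0.0878] [ 0.4782 -0.1845  0.0771] [ 0.5091 -0.1554  0.0919]
rect ((561.0493774414062, -73.02217102050781), (250.02389526367188, 186.14723205566406), 87.6473159790039)
plane [0.0076 0.0014 0.0405] 3018
```

View pics/s1.png

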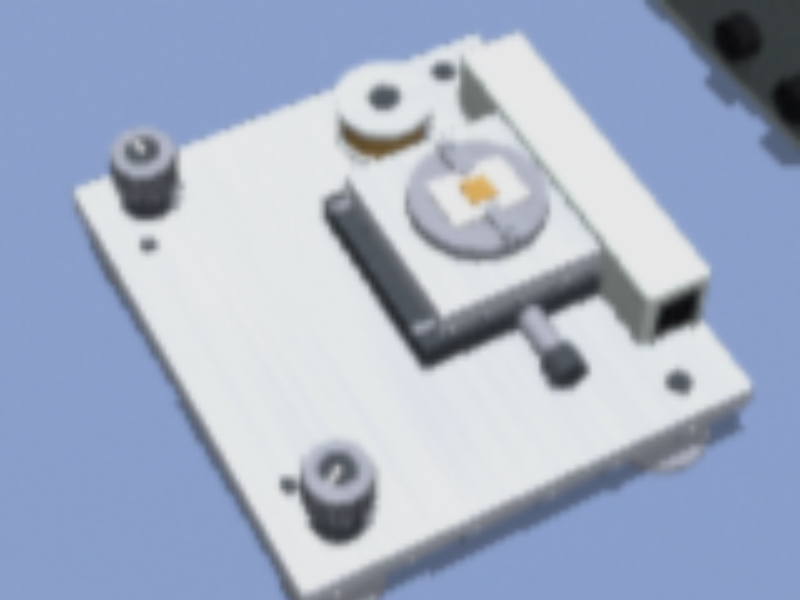

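View pics/t1.png

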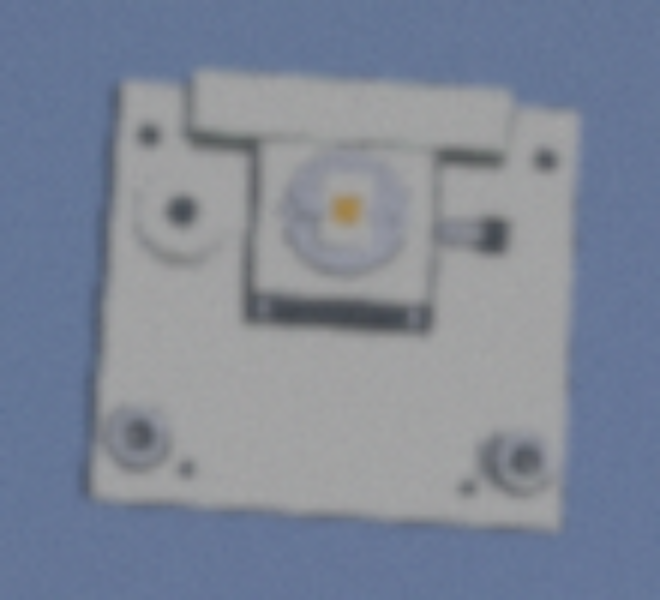

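Knob centres come out at about (0.503, 0.027) left and (0.494, -0.172) right. The right one stands about 2 mm higher, so its foot should be the one in the air. The stage is yawed about -2.6°. Next I move over the stage front with the fingers closed to feel the plate.

>>> send_rows([
  {"fingers": 0,"x": 288,"y": -553,"z": 0,"wz": 21},
  {"fingers": 0,"x": 288,"y": -553,"z": 0,"wz": 21},
  {"fingers": 0,"x": 288,"y": -553,"z": 0,"wz": 21},
  {"fingers": 0,"x": 288,"y": -553,"z": 0,"wz": 21},
  {"fingers": 0,"x": 288,"y": -553,"z": 0,"wz": 21},
], squeeze=10)

```text
invalid input at $.deltas[0]: expected keys fingers, x, y, z, wx, wy, wz
```

>>> send_rows([
  {"fingers": 0,"x": 288,"y": -553,"z": 0,"wx": 0,"wy": 0,"wz": 21},
  {"fingers": 0,"x": 288,"y": -553,"z": 0,"wx": 0,"wy": 0,"wz": 21},
  {"fingers": 0,"x": 288,"y": -553,"z": 0,"wx": 0,"wy": 0,"wz": 21},
  {"fingers": 0,"x": 288,"y": -553,"z": 0,"wx": 0,"wy": 0,"wz": 21},
  {"fingers": 0,"x": 288,"y": -553,"z": 0,"wx": 0,"wy": 0,"wz": 21},
], squeeze=10)

```text
time_s: 0.52
ee_pos: [0.3009, 0.3073, 0.2386]
tool_rot: [-0.068, -3.141, 0.0]
force: [1.3, 0.3, 0.2]
width: 0.057
```

>>> send_rows([
  {"fingers": 0,"x": 192,"y": -369,"z": 0,"wx": 0,"wy": 0,"wz": 0},
  {"fingers": 0,"x": 192,"y": -369,"z": 0,"wx": 0,"wy": 0,"wz": 0},
  {"fingers": 0,"x": 192,"y": -369,"z": 0,"wx": 0,"wy": 0,"wz": 0},
  {"fingers": 0,"x": 192,"y": -369,"z": 0,"wx": 0,"wy": 0,"wz": 0},
  {"fingers": 0,"x": 192,"y": -369,"z": 0,"wx": 0,"wy": 0,"wz": 0},
])

```text
time_s: 0.93
ee_pos: [0.3973, 0.1221, 0.2389]
tool_rot: [0.073, 3.141, 0.0]
force: [1.3, 0.3, -1.0]
width: 0.0237
```

>>> send_rows([
  {"fingers": 0,"x": 96,"y": -185,"z": 0,"wx": 0,"wy": 0,"wz": 0},
  {"fingers": 0,"x": 96,"y": -185,"z": 0,"wx": 0,"wy": 0,"wz": 0},
  {"fingers": 0,"x": 96,"y": -185,"z": 0,"wx": 0,"wy": 0,"wz": 0},
  {"fingers": 0,"x": 96,"y": -185,"z": 0,"wx": 0,"wy": 0,"wz": 0},
  {"fingers": 0,"x": 96,"y": -185,"z": 0,"wx": 0,"wy": 0,"wz": 0},
])

```text
time_s: 1.35
ee_pos: [0.4933, -0.063, 0.2386]
tool_rot: [-0.073, -3.14, -0.0]
force: [0.4, 0.8, -0.3]
width: 0.0005
```

>>> send_rows([
  {"fingers": 0,"x": 0,"y": 0,"z": -40,"wx": 0,"wy": 0,"wz": 0},
  {"fingers": 0,"x": 0,"y": 0,"z": -80,"wx": 0,"wy": 0,"wz": 0},
  {"fingers": 0,"x": 0,"y": 0,"z": -120,"wx": 0,"wy": 0,"wz": 0},
  {"fingers": 0,"x": 0,"y": 0,"z": -160,"wx": 0,"wy": 0,"wz": 0},
  {"fingers": 0,"x": 0,"y": 0,"z": -180,"wx": 0,"wy": 0,"wz": 0},
])

```text
time_s: 1.77
ee_pos: [0.4907, -0.0602, 0.0546]
tool_rot: [-0.073, -3.135, -0.003]
force: [0.8, -0.3, -1.4]
width: 0.0005
```

>>> send_rows([
  {"fingers": 0,"x": 0,"y": 0,"z": -5,"wx": 0,"wy": 0,"wz": 0},
  {"fingers": 0,"x": 0,"y": 0,"z": -8,"wx": 0,"wy": 0,"wz": 0},
  {"fingers": 0,"x": 0,"y": 0,"z": -8,"wx": 0,"wy": 0,"wz": 0},
  {"fingers": 0,"x": 0,"y": 0,"z": -8,"wx": 0,"wy": 0,"wz": 0},
])

```text
time_s: 2.1
ee_pos: [0.4938, -0.0611, 0.0523]
tool_rot: [0.072, 3.138, -0.001]
force: [0.4, -0.0, -0.5]
width: 0.0002
```

```bash
cat > st.py <<'E'
from h import *
np.set_printoptions(precision=5,suppress=True)
s=robot.read_state()
for k in('time_s','ee_pos','tool_rot','force','moment','width','qpos'):print(k,s[k])
E
python3 st.py
```

```text
time_s 2.1
ee_pos [ 0.49379 -0.0611   0.05228]
tool_rot [ 0.07235  3.13828 -0.00137]
force [ 0.44544 -0.01832 -0.53208]
moment [ 0.03325  0.01458 -0.00171]
width 0.00024919518959732906
qpos [-0.35904  0.49041  1.78907 -0.00001  0.85948 -1.88373]
```

>>> send_rows([
  {"fingers": 0,"x": 0,"y": 0,"z": -3,"wx": 0,"wy": 0,"wz": 0},
  {"fingers": 0,"x": 0,"y": 0,"z": -6,"wx": 0,"wy": 0,"wz": 0},
  {"fingers": 0,"x": 0,"y": 0,"z": -6,"wx": 0,"wy": 0,"wz": 0},
])

```text
time_s: 2.35
ee_pos: [0.493, -0.0608, 0.0449]
tool_rot: [0.073, 3.14, -0.0]
force: [-1.0, 0.5, -0.2]
width: 0.0005
```

>>> send_rows([
  {"fingers": 0,"x": 0,"y": 0,"z": -0.5,"wx": 0,"wy": 0,"wz": 0},
  {"fingers": 0,"x": 0,"y": 0,"z": -0.5,"wx": 0,"wy": 0,"wz": 0},
])

```text
time_s: 2.52
ee_pos: [0.493, -0.0609, 0.0445]
tool_rot: [0.073, 3.141, -0.0]
force: [1.1, 0.3, 0.1]
width: 0.0003
```

>>> send_rows([
  {"fingers": 0,"x": 0,"y": 0,"z": -0.5,"wx": 0,"wy": 0,"wz": 0},
  {"fingers": 0,"x": 0,"y": 0,"z": -0.5,"wx": 0,"wy": 0,"wz": 0},
])

```text
time_s: 2.68
ee_pos: [0.493, -0.0609, 0.0441]
tool_rot: [0.073, 3.141, -0.0]
force: [-1.1, 0.7, 3.5]
width: 0.001
```

```bash
python3 st.py
```

```text
time_s 2.6833
ee_pos [ 0.49301 -0.06089  0.04406]
tool_rot [ 0.07273  3.14053 -0.00017]
force [-1.12917  0.74628  3.4925 ]
moment [0.00935 0.15314 0.07793]
width 0.001023838960800296
qpos [-0.35917  0.50439  1.79442 -0.00004  0.84253 -1.88364]
```

>>> send_rows([
  {"fingers": 0,"x": 0,"y": 0,"z": 0.2,"wx": 0,"wy": 0,"wz": 0},
  {"fingers": 0,"x": 0,"y": 0,"z": 0.2,"wx": 0,"wy": 0,"wz": 0},
])

```text
time_s: 2.85
ee_pos: [0.493, -0.0609, 0.0441]
tool_rot: [0.073, 3.141, -0.0]
force: [-0.1, -0.1, 1.1]
width: 0.0007
```

```bash
python3 st.py
```

```text
time_s 2.85
ee_pos [ 0.49301 -0.06087  0.04414]
tool_rot [ 0.07269  3.1405  -0.00017]
force [-0.05244 -0.06923  1.12779]
moment [0.0035  0.00514 0.03819]
width 0.0006720005716312818
qpos [-0.35915  0.50424  1.79441 -0.00003  0.84267 -1.88364]
```

>>> send_rows([
  {"fingers": 52,"x": 0,"y": 0,"z": 35,"wx": 0,"wy": 0,"wz": 0},
  {"fingers": 52,"x": 0,"y": 0,"z": 60,"wx": 0,"wy": 0,"wz": 0},
  {"fingers": 52,"x": 5,"y": 35,"z": 60,"wx": 0,"wy": 0,"wz": 0},
  {"fingers": 52,"x": 10,"y": 70,"z": 60,"wx": 0,"wy": 0,"wz": 0},
  {"fingers": 52,"x": 10,"y": 88,"z": 60,"wx": 0,"wy": 0,"wz": 0},
])

```text
time_s: 3.27
ee_pos: [0.5033, 0.0296, 0.1044]
tool_rot: [0.072, 3.14, 0.001]
force: [0.5, 0.1, -0.0]
width: 0.0316
```

>>> send_rows([
  {"fingers": 52,"x": 0,"y": 0,"z": 0,"wx": 0,"wy": 0,"wz": 0},
  {"fingers": 52,"x": 0,"y": 0,"z": 0,"wx": 0,"wy": 0,"wz": 0},
  {"fingers": 52,"x": 0,"y": 0,"z": 0,"wx": 0,"wy": 0,"wz": 0},
])

```text
time_s: 3.52
ee_pos: [0.5029, 0.0264, 0.1039]
tool_rot: [-0.073, -3.141, 0.0]
force: [0.2, -0.1, 0.1]
width: 0.051
```

```bash
python3 - <<'E'
from h import *
s=snap('side','s2');t=snap('top','t2')
a=s['pixels'][150:310,250:430,::-1];b=t['pixels'][165:285,265:405,::-1]
cv2.imwrite('pics/st2.png',np.hstack([cv2.resize(a,(400,360)),cv2.resize(b,(400,360))]))
E
python3 st.py
```

```text
time_s 3.6167
ee_pos [0.50294 0.02608 0.10395]
tool_rot [-0.07478 -3.14051  0.00023]
force [-0.24176 -0.13639  0.31192]
moment [ 0.07156 -0.00143  0.02232]
width 0.051985605453964946
qpos [-0.18113  0.41961  1.73067 -0.00021  0.99147 -1.7042 ]
```

View pics/st2.png

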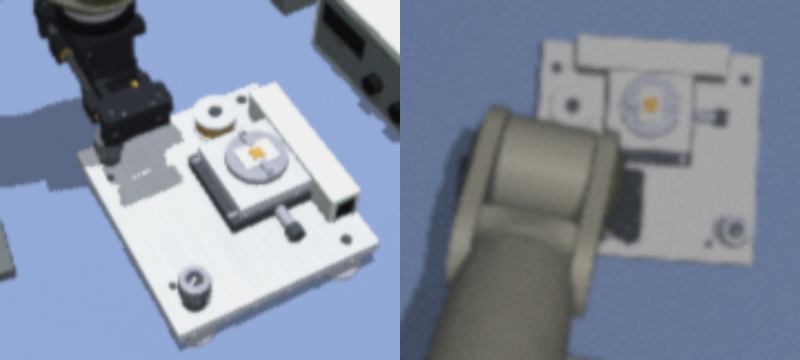

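The side view shows the gripper straddling above the left knob. I descend and close lightly.

>>> send_rows([
  {"fingers": 52,"x": 0,"y": 0,"z": -15,"wx": 0,"wy": 0,"wz": 0},
  {"fingers": 52,"x": 0,"y": 0,"z": -30,"wx": 0,"wy": 0,"wz": 0},
  {"fingers": 52,"x": 0,"y": 0,"z": -45,"wx": 0,"wy": 0,"wz": 0},
  {"fingers": 52,"x": 0,"y": 0,"z": -52,"wx": 0,"wy": 0,"wz": 0},
  {"fingers": 52,"x": 0,"y": 0,"z": -52,"wx": 0,"wy": 0,"wz": 0},
])

```text
time_s: 4.03
ee_pos: [0.5022, 0.0265, 0.0508]
tool_rot: [-0.074, -3.138, -0.001]
force: [0.1, 0.2, 0.6]
width: 0.0522
```

>>> send_rows([
  {"fingers": 36,"x": 0,"y": 0,"z": 0,"wx": 0,"wy": 0,"wz": 0},
  {"fingers": 36,"x": 0,"y": 0,"z": 0,"wx": 0,"wy": 0,"wz": 0},
  {"fingers": 36,"x": 0,"y": 0,"z": 0,"wx": 0,"wy": 0,"wz": 0},
], squeeze=3)

```text
time_s: 4.28
ee_pos: [0.5034, 0.0269, 0.0529]
tool_rot: [0.073, 3.139, -0.0]
force: [0.3, -0.2, -0.6]
width: 0.0364
```

```bash
python3 st.py
```

```text
time_s 4.2833
ee_pos [0.50339 0.02694 0.05285]
tool_rot [ 0.07293  3.13931 -0.00042]
force [ 0.33928 -0.24418 -0.5626 ]
moment [ 0.04506 -0.02151  0.05459]
width 0.0363730798171968
qpos [-0.17932  0.50112  1.76826 -0.00006  0.87075 -1.70362]
```

>>> send_rows([
  {"fingers": 33,"x": 0,"y": 0,"z": 0,"wx": 0,"wy": 0,"wz": 0},
  {"fingers": 30,"x": 0,"y": 0,"z": 0,"wx": 0,"wy": 0,"wz": 0},
  {"fingers": 28,"x": 0,"y": 0,"z": 0,"wx": 0,"wy": 0,"wz": 0},
])

```text
time_s: 4.53
ee_pos: [0.5032, 0.0267, 0.0525]
tool_rot: [0.072, 3.14, -0.001]
force: [0.4, -5.0, 2.4]
width: 0.031
```

```bash
python3 st.py
```

```text
time_s 4.5333
ee_pos [0.50324 0.02673 0.0525 ]
tool_rot [ 0.07242  3.13984 -0.00133]
force [ 0.3616  -4.97187  2.39148]
moment [-0.54809  0.06782 -0.02005]
width 0.030977891946327635
qpos [-0.17946  0.50166  1.76855 -0.0009   0.87034 -1.70355]
```

>>> send_rows([
  {"fingers": 28,"x": 0,"y": -0.5,"z": 0,"wx": 0,"wy": 0,"wz": 0},
  {"fingers": 28,"x": 0,"y": -0.5,"z": 0,"wx": 0,"wy": 0,"wz": 0},
  {"fingers": 28,"x": 0,"y": -0.5,"z": 0,"wx": 0,"wy": 0,"wz": 0},
])

```text
time_s: 4.78
ee_pos: [0.5032, 0.0266, 0.0523]
tool_rot: [0.073, 3.14, -0.0]
force: [-0.2, -2.0, 3.7]
width: 0.0308
```

```bash
python3 st.py
```

```text
time_s 4.7833
ee_pos [0.50317 0.02659 0.05234]
tool_rot [ 0.07269  3.14007 -0.00019]
force [-0.20599 -2.03832  3.67212]
moment [-0.30344  0.04824  0.02143]
width 0.03084577603717667
qpos [-0.18011  0.50188  1.76875 -0.00002  0.87027 -1.7046 ]
```

>>> send_rows([
  {"fingers": 28,"x": 0,"y": -0.3,"z": 0.4,"wx": 0,"wy": 0,"wz": 0},
  {"fingers": 28,"x": 0,"y": -0.3,"z": 0.4,"wx": 0,"wy": 0,"wz": 0},
  {"fingers": 28,"x": 0,"y": -0.3,"z": 0.4,"wx": 0,"wy": 0,"wz": 0},
])

```text
time_s: 5.03
ee_pos: [0.5031, 0.0264, 0.0525]
tool_rot: [0.073, 3.14, 0.0]
force: [0.4, -0.7, 2.1]
width: 0.0306
```

```bash
python3 st.py
```

```text
time_s 5.0333
ee_pos [0.50307 0.02644 0.05248]
tool_rot [0.07273 3.14034 0.00019]
force [ 0.44886 -0.71821  2.14547]
moment [-0.07529 -0.17185  0.02215]
width 0.030619855307948928
qpos [-0.18054  0.50157  1.7688   0.00024  0.87083 -1.70519]
```

>>> send_rows([
  {"fingers": 44,"x": 0,"y": 0,"z": 0,"wx": 0,"wy": 0,"wz": 0},
  {"fingers": 44,"x": 0,"y": 0,"z": 0,"wx": 0,"wy": 0,"wz": 7},
  {"fingers": 44,"x": 0,"y": 0,"z": 0,"wx": 0,"wy": 0,"wz": 14},
  {"fingers": 44,"x": 0,"y": 0,"z": 0,"wx": 0,"wy": 0,"wz": 21},
  {"fingers": 44,"x": 0,"y": 0,"z": 0,"wx": 0,"wy": 0,"wz": 28},
])

```text
time_s: 5.45
ee_pos: [0.5025, 0.0266, 0.052]
tool_rot: [0.698, -3.062, -0.001]
force: [-0.5, 0.2, -1.1]
width: 0.0437
```

>>> send_rows([
  {"fingers": 44,"x": 0,"y": 0,"z": 0,"wx": 0,"wy": 0,"wz": 7},
  {"fingers": 44,"x": 0,"y": 0,"z": 0,"wx": 0,"wy": 0,"wz": 14},
  {"fingers": 44,"x": 0,"y": 0,"z": 0,"wx": 0,"wy": 0,"wz": 21},
  {"fingers": 44,"x": 0,"y": 0,"z": 0,"wx": 0,"wy": 0,"wz": 28},
  {"fingers": 44,"x": 0,"y": 0,"z": 0,"wx": 0,"wy": 0,"wz": 35},
])

```text
time_s: 5.87
ee_pos: [0.5025, 0.0266, 0.0521]
tool_rot: [1.587, -2.71, -0.002]
force: [0.1, -0.5, 0.2]
width: 0.0438
```

>>> send_rows([
  {"fingers": 38,"x": 0,"y": 0,"z": 0,"wx": 0,"wy": 0,"wz": 0},
  {"fingers": 34,"x": 0,"y": 0,"z": 0,"wx": 0,"wy": 0,"wz": 0},
  {"fingers": 31,"x": 0,"y": 0,"z": 0,"wx": 0,"wy": 0,"wz": 0},
  {"fingers": 28,"x": 0,"y": 0,"z": 0,"wx": 0,"wy": 0,"wz": 0},
])

```text
time_s: 6.2
ee_pos: [0.5032, 0.0262, 0.0524]
tool_rot: [-1.575, 2.717, -0.001]
force: [1.5, -0.9, -1.7]
width: 0.0308
```

```bash
python3 st.py
```

```text
time_s 6.2
ee_pos [0.5032  0.0262  0.05241]
tool_rot [-1.57543  2.71745 -0.00098]
force [ 1.53511 -0.88631 -1.74801]
moment [-0.10067 -0.25427 -0.0431 ]
width 0.030750838968204023
qpos [-0.18082  0.50176  1.76871 -0.0002   0.87035 -2.80227]
```

>>> send_rows([
  {"fingers": 25,"x": 0.2,"y": -0.1,"z": 0,"wx": 0,"wy": 0,"wz": 0},
  {"fingers": 25,"x": 0.2,"y": -0.1,"z": 0,"wx": 0,"wy": 0,"wz": 0},
  {"fingers": 25,"x": 0.2,"y": -0.1,"z": 0,"wx": 0,"wy": 0,"wz": -4},
  {"fingers": 25,"x": 0.2,"y": -0.1,"z": 0,"wx": 0,"wy": 0,"wz": -8},
  {"fingers": 25,"x": 0.2,"y": -0.1,"z": 0,"wx": 0,"wy": 0,"wz": -10},
], squeeze=12)

```text
time_s: 6.62
ee_pos: [0.5032, 0.0262, 0.0524]
tool_rot: [-1.33, 2.846, -0.0]
force: [2.7, -1.0, -1.1]
width: 0.0304
```

```bash
python3 st.py
```

```text
time_s 6.6167
ee_pos [0.5032  0.02625 0.05239]
tool_rot [-1.33033  2.84587 -0.00014]
force [ 2.69154 -1.04029 -1.14546]
moment [-0.06675 -0.24804  0.08516]
width 0.030411985047888307
qpos [-0.18079  0.50205  1.76829  0.00001  0.87109 -2.62615]
```

>>> send_rows([
  {"fingers": 25,"x": 0,"y": 0,"z": 0,"wx": 0,"wy": 0,"wz": -4},
  {"fingers": 25,"x": 0,"y": 0,"z": 0,"wx": 0,"wy": 0,"wz": -8},
  {"fingers": 25,"x": 0,"y": 0,"z": 0,"wx": 0,"wy": 0,"wz": -12},
  {"fingers": 25,"x": 0,"y": 0,"z": 0,"wx": 0,"wy": 0,"wz": -15},
  {"fingers": 25,"x": 0,"y": 0,"z": 0,"wx": 0,"wy": 0,"wz": -15},
])

```text
time_s: 7.03
ee_pos: [0.5032, 0.0263, 0.0524]
tool_rot: [-0.95, 2.994, 0.0]
force: [2.9, -0.1, -1.8]
width: 0.0302
```

```bash
python3 st.py
```

```text
time_s 7.0333
ee_pos [0.5032  0.02632 0.05239]
tool_rot [-0.95004  2.99424  0.0001 ]
force [ 2.85677 -0.14353 -1.81649]
moment [ 0.12626 -0.28238 -0.01402]
width 0.030236273519803143
qpos [-0.18073  0.50203  1.76831  0.00023  0.87106 -2.36615]
```

>>> send_rows([
  {"fingers": 25,"x": 0.4,"y": 0,"z": -0.1,"wx": 0,"wy": 0,"wz": -6},
  {"fingers": 25,"x": 0.4,"y": 0,"z": -0.1,"wx": 0,"wy": 0,"wz": -12},
  {"fingers": 25,"x": 0.4,"y": 0,"z": -0.1,"wx": 0,"wy": 0,"wz": -18},
  {"fingers": 25,"x": 0.4,"y": 0,"z": -0.1,"wx": 0,"wy": 0,"wz": -24},
  {"fingers": 25,"x": 0.4,"y": 0,"z": -0.1,"wx": 0,"wy": 0,"wz": -25},
])

```text
time_s: 7.45
ee_pos: [0.5034, 0.0265, 0.0523]
tool_rot: [0.279, -3.129, -0.001]
force: [1.7, -0.3, -1.8]
width: 0.0303
```

```bash
python3 st.py
python3 - <<'E'
from h import *
s=snap('side','s3')
a=s['pixels'][180:310,270:430,::-1]
cv2.imwrite('pics/s3c.png',cv2.resize(a,None,fx=4,fy=4))
E
```

```text
time_s 7.45
ee_pos [0.50342 0.02648 0.05231]
tool_rot [ 0.27885 -3.12898 -0.0007 ]
force [ 1.69816 -0.27572 -1.76807]
moment [ 0.40664 -0.19544  0.04547]
width 0.030283079478765944
qpos [-0.18044  0.50274  1.76737  0.00049  0.87181 -1.92932]
```

View pics/s3c.png

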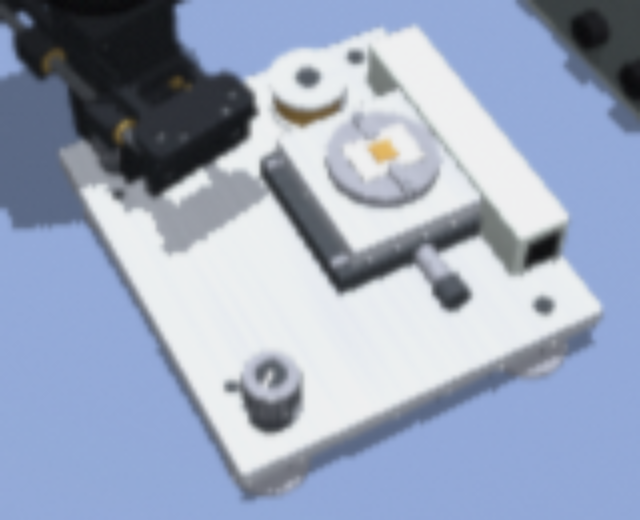

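The gripper is on the left knob and the stage looks undisturbed. I release and probe the plate again.

>>> send_rows([
  {"fingers": 46,"x": 0,"y": 0,"z": 0,"wx": 0,"wy": 0,"wz": 0},
  {"fingers": 46,"x": 0,"y": 0,"z": 0,"wx": 0,"wy": 0,"wz": 0},
  {"fingers": 46,"x": 0,"y": 0,"z": 30,"wx": 0,"wy": 0,"wz": 0},
  {"fingers": 46,"x": 0,"y": 0,"z": 55,"wx": 0,"wy": 0,"wz": 0},
])

```text
time_s: 7.83
ee_pos: [0.5028, 0.0263, 0.1077]
tool_rot: [0.287, -3.126, -0.001]
force: [0.3, 1.1, 0.2]
width: 0.046
```

>>> send_rows([
  {"fingers": 0,"x": -4,"y": -35,"z": 0,"wx": 0,"wy": 0,"wz": -5},
  {"fingers": 0,"x": -8,"y": -70,"z": 0,"wx": 0,"wy": 0,"wz": -10},
  {"fingers": 0,"x": -10,"y": -87.5,"z": 0,"wx": 0,"wy": 0,"wz": -13},
  {"fingers": 0,"x": -10,"y": -87.5,"z": -30,"wx": 0,"wy": 0,"wz": -13},
  {"fingers": 0,"x": -10,"y": -87.5,"z": -55,"wx": 0,"wy": 0,"wz": -13},
])

```text
time_s: 8.25
ee_pos: [0.4937, -0.0625, 0.0522]
tool_rot: [0.073, 3.139, -0.001]
force: [-0.6, 0.6, -1.0]
width: 0.0149
```

>>> send_rows([
  {"fingers": 0,"x": 0,"y": 0,"z": -4,"wx": 0,"wy": 0,"wz": 0},
  {"fingers": 0,"x": 0,"y": 0,"z": -5.5,"wx": 0,"wy": 0,"wz": 0},
  {"fingers": 0,"x": 0,"y": 0,"z": -5.5,"wx": 0,"wy": 0,"wz": 0},
  {"fingers": 0,"x": 0,"y": 0,"z": -5.5,"wx": 0,"wy": 0,"wz": 0},
])

```text
time_s: 8.58
ee_pos: [0.4942, -0.0613, 0.0481]
tool_rot: [0.071, 3.139, -0.001]
force: [-0.7, -0.1, 0.7]
width: 0.0006
```

```bash
python3 st.py
```

```text
time_s 8.5833
ee_pos [ 0.49422 -0.06126  0.04809]
tool_rot [ 0.07104  3.13897 -0.00105]
force [-0.7052  -0.13892  0.74927]
moment [ 0.00186 -0.00074  0.01634]
width 0.0006422461796052035
qpos [-0.35902  0.49874  1.78968 -0.00004  0.85124 -1.88453]
```

>>> send_rows([
  {"fingers": 0,"x": 0,"y": 0,"z": -1.0,"wx": 0,"wy": 0,"wz": 0},
  {"fingers": 0,"x": 0,"y": 0,"z": -1.0,"wx": 0,"wy": 0,"wz": 0},
  {"fingers": 0,"x": 0,"y": 0,"z": -1.0,"wx": 0,"wy": 0,"wz": 0},
])

```text
time_s: 8.83
ee_pos: [0.4938, -0.0612, 0.0464]
tool_rot: [0.072, 3.14, -0.001]
force: [-0.2, -0.2, -0.0]
width: 0.0005
```

>>> send_rows([
  {"fingers": 0,"x": 0,"y": 0,"z": -0.4,"wx": 0,"wy": 0,"wz": 0},
  {"fingers": 0,"x": 0,"y": 0,"z": -0.4,"wx": 0,"wy": 0,"wz": 0},
  {"fingers": 0,"x": 0,"y": 0,"z": -0.4,"wx": 0,"wy": 0,"wz": 0},
])

```text
time_s: 9.08
ee_pos: [0.4935, -0.0612, 0.0455]
tool_rot: [0.073, 3.141, -0.0]
force: [-0.1, 0.2, -0.5]
width: 0.0006
```

```bash
python3 st.py
```

```text
time_s 9.0833
ee_pos [ 0.49353 -0.06124  0.04551]
tool_rot [ 0.07261  3.14071 -0.00004]
force [-0.05936  0.19097 -0.50537]
moment [0.05862 0.04844 0.02212]
width 0.0006117894691630107
qpos [-0.35949  0.50287  1.79182 -0.00001  0.84686 -1.88405]
```

>>> send_rows([
  {"fingers": 0,"x": 0,"y": 0,"z": -0.3,"wx": 0,"wy": 0,"wz": 0},
  {"fingers": 0,"x": 0,"y": 0,"z": -0.3,"wx": 0,"wy": 0,"wz": 0},
  {"fingers": 0,"x": 0,"y": 0,"z": -0.3,"wx": 0,"wy": 0,"wz": 0},
])

```text
time_s: 9.33
ee_pos: [0.4935, -0.0613, 0.0452]
tool_rot: [0.073, 3.141, -0.0]
force: [0.5, -0.7, 1.9]
width: 0.0007
```

```bash
python3 st.py
```

```text
time_s 9.3333
ee_pos [ 0.49355 -0.06126  0.04522]
tool_rot [ 0.0727   3.14071 -0.     ]
force [ 0.53432 -0.67096  1.85463]
moment [ 0.08769  0.01818 -0.06492]
width 0.0007332974571843513
qpos [-0.35952  0.5034   1.79191  0.00001  0.84624 -1.88404]
```

>>> send_rows([
  {"fingers": 0,"x": 0,"y": 0,"z": -0.3,"wx": 0,"wy": 0,"wz": 0},
  {"fingers": 0,"x": 0,"y": 0,"z": -0.3,"wx": 0,"wy": 0,"wz": 0},
  {"fingers": 0,"x": 0,"y": 0,"z": -0.3,"wx": 0,"wy": 0,"wz": 0},
])

```text
time_s: 9.58
ee_pos: [0.4936, -0.0613, 0.045]
tool_rot: [0.073, 3.141, -0.0]
force: [-1.7, -0.0, 4.6]
width: 0.0002
```

```bash
python3 st.py
```

```text
time_s 9.5833
ee_pos [ 0.49355 -0.06128  0.04502]
tool_rot [ 0.07255  3.14069 -0.00019]
force [-1.73784 -0.04507  4.58153]
moment [0.08158 0.27808 0.06893]
width 0.00016164460161657845
qpos [-0.35951  0.50375  1.79204 -0.00013  0.8457  -1.88402]
```

>>> send_rows([
  {"fingers": 0,"x": 0,"y": 0,"z": 20,"wx": 0,"wy": 0,"wz": 0},
  {"fingers": 0,"x": -35,"y": -15,"z": 20,"wx": 0,"wy": 0,"wz": 0},
  {"fingers": 0,"x": -70,"y": -40,"z": 20,"wx": 0,"wy": 0,"wz": 0},
  {"fingers": 0,"x": -70,"y": -40,"z": -15,"wx": 0,"wy": 0,"wz": 0},
  {"fingers": 0,"x": -70,"y": -40,"z": -38,"wx": 0,"wy": 0,"wz": 0},
])

```text
time_s: 10.0
ee_pos: [0.4227, -0.1024, 0.0066]
tool_rot: [0.077, 3.138, -0.002]
force: [-1.0, 0.1, -0.6]
width: 0.0007
```

>>> send_rows([
  {"fingers": 0,"x": 0,"y": 0,"z": -3,"wx": 0,"wy": 0,"wz": 0},
  {"fingers": 0,"x": 0,"y": 0,"z": -5,"wx": 0,"wy": 0,"wz": 0},
  {"fingers": 0,"x": 0,"y": 0,"z": -5,"wx": 0,"wy": 0,"wz": 0},
  {"fingers": 0,"x": 0,"y": 0,"z": -5,"wx": 0,"wy": 0,"wz": 0},
])

```text
time_s: 10.33
ee_pos: [0.4243, -0.1013, 0.0027]
tool_rot: [0.072, 3.139, -0.001]
force: [0.7, -0.7, 0.2]
width: 0.0002
```

>>> send_rows([
  {"fingers": 0,"x": 0,"y": 0,"z": -0.5,"wx": 0,"wy": 0,"wz": 0},
  {"fingers": 0,"x": 0,"y": 0,"z": -0.5,"wx": 0,"wy": 0,"wz": 0},
])

```text
time_s: 10.5
ee_pos: [0.424, -0.1013, 0.002]
tool_rot: [0.072, 3.14, -0.001]
force: [0.9, 0.2, -0.2]
width: 0.0003
```

```bash
python3 st.py
```

```text
time_s 10.5
ee_pos [ 0.42399 -0.10127  0.00196]
tool_rot [ 0.07195  3.1396  -0.00096]
force [ 0.87486  0.24483 -0.22041]
moment [ 0.01135  0.03758 -0.00438]
width 0.0002617625097983949
qpos [-0.50452  0.49221  1.99093 -0.00001  0.65714 -2.02949]
```

>>> send_rows([
  {"fingers": 0,"x": 0,"y": 0,"z": -0.8,"wx": 0,"wy": 0,"wz": 0},
  {"fingers": 0,"x": 0,"y": 0,"z": -0.8,"wx": 0,"wy": 0,"wz": 0},
  {"fingers": 0,"x": 0,"y": 0,"z": -0.8,"wx": 0,"wy": 0,"wz": 0},
])

```text
time_s: 10.75
ee_pos: [0.4236, -0.1012, 0.0007]
tool_rot: [0.072, 3.141, -0.0]
force: [-0.2, -0.5, -0.5]
width: 0.0006
```

>>> send_rows([
  {"fingers": 0,"x": 0,"y": 0,"z": -0.5,"wx": 0,"wy": 0,"wz": 0},
  {"fingers": 0,"x": 0,"y": 0,"z": -0.5,"wx": 0,"wy": 0,"wz": 0},
  {"fingers": 0,"x": 0,"y": 0,"z": -0.5,"wx": 0,"wy": 0,"wz": 0},
])

```text
time_s: 11.0
ee_pos: [0.4236, -0.1013, 0.0004]
tool_rot: [0.073, 3.141, -0.0]
force: [-1.8, 0.4, 5.9]
width: 0.0004
```

```bash
python3 st.py
```

```text
time_s 11.0
ee_pos [ 0.42361 -0.10126  0.00041]
tool_rot [ 0.07253  3.14061 -0.00013]
force [-1.83304  0.40248  5.94371]
moment [ 0.15848  0.27309 -0.0315 ]
width 0.0003837711497560877
qpos [-0.50493  0.49552  1.99172 -0.00001  0.65419 -2.02954]
```

>>> send_rows([
  {"fingers": 50,"x": 0,"y": 0,"z": 35,"wx": 0,"wy": 0,"wz": -7},
  {"fingers": 50,"x": 0,"y": 0,"z": 70,"wx": 0,"wy": 0,"wz": -14},
  {"fingers": 50,"x": 0,"y": 0,"z": 105,"wx": 0,"wy": 0,"wz": -21},
  {"fingers": 50,"x": 28,"y": -28,"z": 105,"wx": 0,"wy": 0,"wz": -28},
  {"fingers": 50,"x": 56,"y": -56,"z": 105,"wx": 0,"wy": 0,"wz": -35},
])

```text
time_s: 11.42
ee_pos: [0.481, -0.1579, 0.1085]
tool_rot: [1.019, 2.965, -0.002]
force: [-0.5, -1.1, 0.4]
width: 0.0316
```

>>> send_rows([
  {"fingers": 50,"x": 15,"y": -15.5,"z": 0,"wx": 0,"wy": 0,"wz": -7},
  {"fingers": 50,"x": 15,"y": -15.5,"z": 0,"wx": 0,"wy": 0,"wz": -12},
  {"fingers": 50,"x": 15,"y": -15.5,"z": 0,"wx": 0,"wy": 0,"wz": -12},
  {"fingers": 50,"x": 15,"y": -15.5,"z": 0,"wx": 0,"wy": 0,"wz": -12},
])

```text
time_s: 11.75
ee_pos: [0.4942, -0.1725, 0.1047]
tool_rot: [-1.315, -2.852, -0.0]
force: [0.6, -0.1, -0.0]
width: 0.0503
```

```bash
python3 st.py
```

```text
time_s 11.75
ee_pos [ 0.49416 -0.17246  0.10472]
tool_rot [-1.31475 -2.85221 -0.00027]
force [ 0.63263 -0.12756 -0.04058]
moment [-0.01499  0.02955 -0.04739]
width 0.050339233997742414
qpos [-0.55988  0.45619  1.66998  0.00006  1.01638 -1.26685]
```

>>> send_rows([
  {"fingers": 50,"x": 0,"y": 0,"z": -15,"wx": 0,"wy": 0,"wz": 0},
  {"fingers": 50,"x": 0,"y": 0,"z": -30,"wx": 0,"wy": 0,"wz": 0},
  {"fingers": 50,"x": 0,"y": 0,"z": -42,"wx": 0,"wy": 0,"wz": 0},
  {"fingers": 50,"x": 0,"y": 0,"z": -49,"wx": 0,"wy": 0,"wz": 0},
  {"fingers": 42,"x": 0,"y": 0,"z": -49,"wx": 0,"wy": 0,"wz": 0},
], squeeze=3)

```text
time_s: 12.17
ee_pos: [0.4937, -0.172, 0.0549]
tool_rot: [-1.315, -2.85, -0.001]
force: [-0.2, 0.1, -1.1]
width: 0.0452
```

>>> send_rows([
  {"fingers": 37,"x": 0,"y": 0,"z": 0,"wx": 0,"wy": 0,"wz": 0},
  {"fingers": 34,"x": 0,"y": 0,"z": 0,"wx": 0,"wy": 0,"wz": 0},
  {"fingers": 31,"x": 0,"y": 0,"z": 0,"wx": 0,"wy": 0,"wz": 0},
  {"fingers": 28,"x": 0,"y": 0,"z": 0,"wx": 0,"wy": 0,"wz": 0},
  {"fingers": 28,"x": 0,"y": 0,"z": 0,"wx": 0,"wy": 0,"wz": 0},
])

```text
time_s: 12.58
ee_pos: [0.4948, -0.1729, 0.0565]
tool_rot: [1.318, 2.851, -0.0]
force: [0.3, 0.6, 1.5]
width: 0.0308
```

```bash
python3 st.py
```

```text
time_s 12.5833
ee_pos [ 0.49476 -0.17286  0.05653]
tool_rot [ 1.31833  2.85055 -0.00012]
force [0.26595 0.58053 1.49536]
moment [-0.06654 -0.08003 -0.05532]
width 0.030775716872927197
qpos [-0.55991  0.52965  1.70506  0.00006  0.90593 -1.26437]
```

>>> send_rows([
  {"fingers": 42,"x": 0,"y": 0,"z": 0,"wx": 0,"wy": 0,"wz": 0},
  {"fingers": 42,"x": 0,"y": 0,"z": 0,"wx": 0,"wy": 0,"wz": 7},
  {"fingers": 42,"x": 0,"y": 0,"z": 0,"wx": 0,"wy": 0,"wz": 14},
  {"fingers": 42,"x": 0,"y": 0,"z": 0,"wx": 0,"wy": 0,"wz": 21},
  {"fingers": 42,"x": 0,"y": 0,"z": 0,"wx": 0,"wy": 0,"wz": 28},
])

```text
time_s: 13.0
ee_pos: [0.4945, -0.1728, 0.0561]
tool_rot: [-0.581, -3.087, 0.0]
force: [-0.2, -0.0, 0.3]
width: 0.0421
```

>>> send_rows([
  {"fingers": 42,"x": 0,"y": 0,"z": 0,"wx": 0,"wy": 0,"wz": 7},
  {"fingers": 42,"x": 0,"y": 0,"z": 0,"wx": 0,"wy": 0,"wz": 14},
  {"fingers": 42,"x": 0,"y": 0,"z": 0,"wx": 0,"wy": 0,"wz": 21},
  {"fingers": 42,"x": 0,"y": 0,"z": 0,"wx": 0,"wy": 0,"wz": 28},
  {"fingers": 42,"x": 0,"y": 0,"z": 0,"wx": 0,"wy": 0,"wz": 35},
])

```text
time_s: 13.42
ee_pos: [0.4945, -0.1727, 0.0561]
tool_rot: [0.375, -3.119, -0.0]
force: [-0.7, -0.7, 0.1]
width: 0.042
```

>>> send_rows([
  {"fingers": 42,"x": 0,"y": 0,"z": 0,"wx": 0,"wy": 0,"wz": 7},
  {"fingers": 42,"x": 0,"y": 0,"z": 0,"wx": 0,"wy": 0,"wz": 14},
  {"fingers": 42,"x": 0,"y": 0,"z": 0,"wx": 0,"wy": 0,"wz": 21},
  {"fingers": 42,"x": 0,"y": 0,"z": 0,"wx": 0,"wy": 0,"wz": 21},
  {"fingers": 42,"x": 0,"y": 0,"z": 0,"wx": 0,"wy": 0,"wz": 21},
])

```text
time_s: 13.83
ee_pos: [0.4945, -0.1727, 0.0561]
tool_rot: [0.922, -3.003, -0.0]
force: [-0.9, 0.7, -0.4]
width: 0.042
```

>>> send_rows([
  {"fingers": 37,"x": 0,"y": 0,"z": 0,"wx": 0,"wy": 0,"wz": 0},
  {"fingers": 34,"x": 0,"y": 0,"z": 0,"wx": 0,"wy": 0,"wz": 0},
  {"fingers": 31,"x": 0,"y": 0,"z": 0,"wx": 0,"wy": 0,"wz": 0},
  {"fingers": 28,"x": 0,"y": 0,"z": 0,"wx": 0,"wy": 0,"wz": 0},
  {"fingers": 28,"x": 0,"y": 0,"z": 0,"wx": 0,"wy": 0,"wz": 0},
])

```text
time_s: 14.25
ee_pos: [0.4949, -0.1733, 0.0563]
tool_rot: [-0.926, 3.001, -0.002]
force: [2.4, -4.7, -0.8]
width: 0.0309
```

```bash
python3 st.py
```

```text
time_s 14.25
ee_pos [ 0.49493 -0.17326  0.05626]
tool_rot [-0.92621  3.00106 -0.00215]
force [ 2.42195 -4.74098 -0.78873]
moment [-0.49984 -0.29382 -0.02675]
width 0.030904149153623644
qpos [-0.56026  0.53036  1.70474 -0.00031  0.90489 -2.72957]
```

>>> send_rows([
  {"fingers": 28,"x": 0.4,"y": -0.7,"z": 0,"wx": 0,"wy": 0,"wz": 0},
  {"fingers": 28,"x": 0.4,"y": -0.7,"z": 0,"wx": 0,"wy": 0,"wz": 0},
  {"fingers": 28,"x": 0.4,"y": -0.7,"z": 0,"wx": 0,"wy": 0,"wz": 0},
])

```text
time_s: 14.5
ee_pos: [0.495, -0.1735, 0.0561]
tool_rot: [-0.927, 3.002, -0.0]
force: [2.3, -1.2, -0.3]
width: 0.0308
```

```bash
python3 st.py
```

```text
time_s 14.5
ee_pos [ 0.49497 -0.17346  0.05608]
tool_rot [-0.92732  3.00154 -0.00005]
force [ 2.25349 -1.23398 -0.28742]
moment [-0.23652 -0.15313  0.0479 ]
width 0.030776070608547992
qpos [-0.56069  0.53144  1.70346  0.00004  0.90661 -2.73081]
```

>>> send_rows([
  {"fingers": 25,"x": 0.2,"y": -0.1,"z": 0,"wx": 0,"wy": 0,"wz": 0},
  {"fingers": 25,"x": 0.2,"y": -0.1,"z": -0.1,"wx": 0,"wy": 0,"wz": -5},
  {"fingers": 25,"x": 0.2,"y": -0.1,"z": -0.25,"wx": 0,"wy": 0,"wz": -11},
  {"fingers": 25,"x": 0.2,"y": -0.1,"z": -0.4,"wx": 0,"wy": 0,"wz": -18},
  {"fingers": 25,"x": 0.2,"y": -0.1,"z": -0.45,"wx": 0,"wy": 0,"wz": -20},
], squeeze=12)

```text
time_s: 14.92
ee_pos: [0.495, -0.1734, 0.0556]
tool_rot: [0.383, -3.118, -0.001]
force: [0.4, -1.5, 1.7]
width: 0.0303
```

```bash
python3 st.py
```

```text
time_s 14.9167
ee_pos [ 0.49499 -0.17337  0.0556 ]
tool_rot [ 0.38267 -3.11783 -0.00055]
force [ 0.43317 -1.47279  1.68454]
moment [-0.06881 -0.03705  0.0855 ]
width 0.030316345994201622
qpos [-0.56051  0.53246  1.70333  0.00005  0.90631 -2.37559]
```

>>> send_rows([
  {"fingers": 25,"x": 0,"y": -0.1,"z": -0.12,"wx": 0,"wy": 0,"wz": -6},
  {"fingers": 25,"x": 0,"y": -0.1,"z": -0.27,"wx": 0,"wy": 0,"wz": -12},
  {"fingers": 25,"x": 0,"y": -0.1,"z": -0.4,"wx": 0,"wy": 0,"wz": -18},
  {"fingers": 25,"x": 0,"y": -0.1,"z": -0.44,"wx": 0,"wy": 0,"wz": -20},
  {"fingers": 25,"x": 0,"y": -0.1,"z": -0.44,"wx": 0,"wy": 0,"wz": -20},
])

```text
time_s: 15.33
ee_pos: [0.495, -0.1733, 0.0551]
tool_rot: [-0.157, -3.137, -0.001]
force: [1.0, 0.0, 1.4]
width: 0.0306
```

```bash
python3 st.py
```

```text
time_s 15.3333
ee_pos [ 0.49498 -0.1733   0.0551 ]
tool_rot [-0.15687 -3.13716 -0.00101]
force [0.98135 0.04985 1.35913]
moment [ 0.17769 -0.12882 -0.04895]
width 0.03063431754573315
qpos [-0.56055  0.53329  1.70359  0.00039  0.90548 -2.03167]
```

>>> send_rows([
  {"fingers": 25,"x": 0.1,"y": 0,"z": -0.12,"wx": 0,"wy": 0,"wz": -6},
  {"fingers": 25,"x": 0.1,"y": 0,"z": -0.27,"wx": 0,"wy": 0,"wz": -12},
  {"fingers": 25,"x": 0.1,"y": 0,"z": -0.4,"wx": 0,"wy": 0,"wz": -18},
  {"fingers": 25,"x": 0.1,"y": 0,"z": -0.44,"wx": 0,"wy": 0,"wz": -20},
  {"fingers": 25,"x": 0.1,"y": 0,"z": -0.44,"wx": 0,"wy": 0,"wz": -20},
])

```text
time_s: 15.75
ee_pos: [0.4951, -0.1733, 0.0547]
tool_rot: [-0.697, -3.063, -0.001]
force: [0.7, 1.8, 1.9]
width: 0.0305
```

```bash
python3 st.py
```

```text
time_s 15.75
ee_pos [ 0.49511 -0.17326  0.05468]
tool_rot [-0.69697 -3.06275 -0.00098]
force [0.66393 1.78557 1.91231]
moment [ 0.31631 -0.187   -0.01432]
width 0.030475417725036834
qpos [-0.56039  0.53412  1.70357  0.00052  0.90462 -1.684  ]
```

>>> send_rows([
  {"fingers": 25,"x": 0.1,"y": 0,"z": -0.12,"wx": 0,"wy": 0,"wz": -6},
  {"fingers": 25,"x": 0.1,"y": 0,"z": -0.27,"wx": 0,"wy": 0,"wz": -12},
  {"fingers": 25,"x": 0.1,"y": 0,"z": -0.4,"wx": 0,"wy": 0,"wz": -18},
  {"fingers": 25,"x": 0.1,"y": 0,"z": -0.44,"wx": 0,"wy": 0,"wz": -20},
  {"fingers": 25,"x": 0.1,"y": 0,"z": -0.44,"wx": 0,"wy": 0,"wz": -20},
])

```text
time_s: 16.17
ee_pos: [0.4952, -0.1732, 0.0542]
tool_rot: [-1.217, -2.896, -0.001]
force: [0.7, 1.4, 0.9]
width: 0.0305
```

```bash
python3 st.py
```

```text
time_s 16.1667
ee_pos [ 0.49524 -0.17325  0.05423]
tool_rot [-1.21681 -2.89577 -0.00088]
force [0.71886 1.44189 0.91969]
moment [ 0.36611 -0.18458 -0.00953]
width 0.030541753883032752
qpos [-0.56026  0.53502  1.70352  0.00059  0.90369 -1.33581]
```

>>> send_rows([
  {"fingers": 25,"x": 0,"y": 0.1,"z": -0.12,"wx": 0,"wy": 0,"wz": -6},
  {"fingers": 25,"x": 0,"y": 0.1,"z": -0.27,"wx": 0,"wy": 0,"wz": -12},
  {"fingers": 25,"x": 0,"y": 0.1,"z": -0.4,"wx": 0,"wy": 0,"wz": -18},
  {"fingers": 25,"x": 0,"y": 0.1,"z": -0.44,"wx": 0,"wy": 0,"wz": -20},
  {"fingers": 25,"x": 0,"y": 0.1,"z": -0.44,"wx": 0,"wy": 0,"wz": -20},
])

```text
time_s: 16.58
ee_pos: [0.4954, -0.1732, 0.0538]
tool_rot: [-1.7, -2.641, -0.001]
force: [0.4, 1.4, 1.7]
width: 0.0305
```

```bash
python3 st.py
```

```text
time_s 16.5833
ee_pos [ 0.49535 -0.17325  0.05381]
tool_rot [-1.70045 -2.64132 -0.00063]
force [0.4242  1.42929 1.73122]
moment [ 0.34135 -0.30165 -0.09374]
width 0.03051323187714857
qpos [-0.56012  0.53572  1.70374  0.00052  0.90237 -0.98725]
```

>>> send_rows([
  {"fingers": 25,"x": 0,"y": 0,"z": -0.12,"wx": 0,"wy": 0,"wz": -6},
  {"fingers": 25,"x": 0,"y": 0,"z": -0.27,"wx": 0,"wy": 0,"wz": -12},
  {"fingers": 25,"x": 0,"y": 0,"z": -0.4,"wx": 0,"wy": 0,"wz": -18},
  {"fingers": 25,"x": 0,"y": 0,"z": -0.44,"wx": 0,"wy": 0,"wz": -20},
  {"fingers": 25,"x": 0,"y": 0,"z": -0.44,"wx": 0,"wy": 0,"wz": -20},
])

```text
time_s: 17.0
ee_pos: [0.4954, -0.1733, 0.0534]
tool_rot: [-2.133, -2.307, -0.001]
force: [1.7, 2.7, 1.0]
width: 0.0304
```

```bash
python3 st.py
```

```text
time_s 17.0
ee_pos [ 0.49542 -0.17331  0.05337]
tool_rot [-2.13278 -2.30658 -0.00054]
force [1.68745 2.70827 0.97195]
moment [ 0.32542 -0.45936 -0.02044]
width 0.03043550671129054
qpos [-0.56013  0.53649  1.70391  0.00045  0.90121 -0.63867]
```

>>> send_rows([
  {"fingers": 25,"x": 0.1,"y": 0.2,"z": -0.15,"wx": 0,"wy": 0,"wz": -7},
  {"fingers": 25,"x": 0.1,"y": 0.2,"z": -0.31,"wx": 0,"wy": 0,"wz": -14},
  {"fingers": 25,"x": 0.1,"y": 0.2,"z": -0.46,"wx": 0,"wy": 0,"wz": -21},
  {"fingers": 25,"x": 0.1,"y": 0.2,"z": -0.55,"wx": 0,"wy": 0,"wz": -25},
  {"fingers": 25,"x": 0.1,"y": 0.2,"z": -0.55,"wx": 0,"wy": 0,"wz": -25},
])

```text
time_s: 17.42
ee_pos: [0.4955, -0.1733, 0.0528]
tool_rot: [2.582, 1.789, 0.0]
force: [1.8, 1.4, 0.2]
width: 0.0303
```

```bash
python3 st.py
```

```text
time_s 17.4167
ee_pos [ 0.49553 -0.17334  0.05283]
tool_rot [2.58223 1.78897 0.00027]
force [1.77707 1.35206 0.17346]
moment [ 0.10753 -0.29742 -0.01575]
width 0.03028898285568193
qpos [-0.55993  0.53747  1.70402  0.0001   0.89984 -0.20095]
```

>>> send_rows([
  {"fingers": 25,"x": 0,"y": 0.1,"z": -0.15,"wx": 0,"wy": 0,"wz": -7},
  {"fingers": 25,"x": 0,"y": 0.1,"z": -0.31,"wx": 0,"wy": 0,"wz": -14},
  {"fingers": 25,"x": 0,"y": 0.1,"z": -0.46,"wx": 0,"wy": 0,"wz": -21},
  {"fingers": 25,"x": 0,"y": 0.1,"z": -0.55,"wx": 0,"wy": 0,"wz": -25},
  {"fingers": 25,"x": 0,"y": 0.1,"z": -0.55,"wx": 0,"wy": 0,"wz": -25},
])

```text
time_s: 17.83
ee_pos: [0.4955, -0.1734, 0.0523]
tool_rot: [2.907, 1.189, 0.0]
force: [2.2, 0.6, -0.2]
width: 0.0302
```

```bash
python3 st.py
```

```text
time_s 17.8333
ee_pos [ 0.49554 -0.17338  0.0523 ]
tool_rot [2.90738 1.18927 0.00026]
force [ 2.1805   0.56117 -0.19949]
moment [-0.02556 -0.30661 -0.01412]
width 0.030181325473663465
qpos [-0.55991  0.53834  1.70434 -0.00011  0.89851  0.23439]
```

>>> send_rows([
  {"fingers": 25,"x": 0.2,"y": 0.1,"z": -0.15,"wx": 0,"wy": 0,"wz": -7},
  {"fingers": 25,"x": 0.2,"y": 0.1,"z": -0.31,"wx": 0,"wy": 0,"wz": -14},
  {"fingers": 25,"x": 0.2,"y": 0.1,"z": -0.4,"wx": 0,"wy": 0,"wz": -18},
  {"fingers": 25,"x": 0.2,"y": 0.1,"z": -0.45,"wx": 0,"wy": 0,"wz": -20},
  {"fingers": 25,"x": 0.2,"y": 0.1,"z": -0.45,"wx": 0,"wy": 0,"wz": -20},
])

```text
time_s: 18.25
ee_pos: [0.4957, -0.1734, 0.052]
tool_rot: [3.069, 0.67, 0.0]
force: [0.9, 0.3, 0.8]
width: 0.0301
```

```bash
python3 st.py;  python3 - <<'E'
from h import *
s=snap('side','s4')
a=s['pixels'][180:310,270:430,::-1]
cv2.imwrite('pics/s4c.png',cv2.resize(a,None,fx=4,fy=4))
E
```

```text
time_s 18.25
ee_pos [ 0.49567 -0.17338  0.05196]
tool_rot [3.0689  0.66964 0.00008]
force [0.90762 0.28966 0.83942]
moment [-0.09659 -0.13037 -0.06279]
width 0.03014897099732594
qpos [-0.55967  0.53914  1.7041  -0.0004   0.89798  0.58171]
```

View pics/s4c.png

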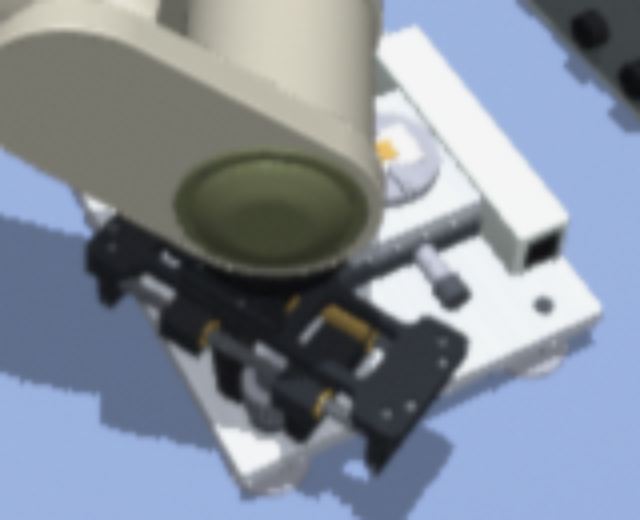

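>>> send_rows([
  {"fingers": 25,"x": 0.1,"y": 0,"z": -0.1,"wx": 0,"wy": 0,"wz": -5},
  {"fingers": 25,"x": 0.1,"y": 0,"z": -0.22,"wx": 0,"wy": 0,"wz": -10},
  {"fingers": 25,"x": 0.1,"y": 0,"z": -0.33,"wx": 0,"wy": 0,"wz": -15},
  {"fingers": 25,"x": 0.1,"y": 0,"z": -0.33,"wx": 0,"wy": 0,"wz": -15},
])

```text
time_s: 18.63
ee_pos: [0.4958, -0.1734, 0.0517]
tool_rot: [3.131, 0.258, 0.0]
force: [1.3, -1.2, 2.2]
width: 0.0303
```

```bash
python3 st.py
```

```text
time_s 18.6333
ee_pos [ 0.49576 -0.17336  0.05173]
tool_rot [3.13052 0.25808 0.00015]
force [ 1.3237  -1.15675  2.17149]
moment [-0.21268  0.05024 -0.05242]
width 0.03029397241869202
qpos [-0.55954  0.53965  1.70398 -0.00039  0.89761  0.84699]
```

>>> send_rows([
  {"fingers": 25,"x": 0,"y": 0,"z": -0.1,"wx": 0,"wy": 0,"wz": -5},
  {"fingers": 25,"x": 0,"y": 0,"z": -0.22,"wx": 0,"wy": 0,"wz": -10},
  {"fingers": 25,"x": 0,"y": 0,"z": -0.33,"wx": 0,"wy": 0,"wz": -15},
  {"fingers": 25,"x": 0,"y": 0,"z": -0.33,"wx": 0,"wy": 0,"wz": -15},
])

```text
time_s: 18.97
ee_pos: [0.4958, -0.1734, 0.0516]
tool_rot: [3.137, -0.151, 0.001]
force: [0.3, -1.0, 5.3]
width: 0.0308
```

```bash
python3 st.py
```

```text
time_s 18.9667
ee_pos [ 0.49584 -0.17343  0.05156]
tool_rot [ 3.13735 -0.1508   0.00062]
force [ 0.29222 -1.03731  5.33978]
moment [-0.24326  0.15691 -0.06444]
width 0.03084048277147779
qpos [-0.55954  0.53998  1.70397 -0.00044  0.897    1.10759]
```

>>> send_rows([
  {"fingers": 25,"x": 0,"y": 0,"z": 0.2,"wx": 0,"wy": 0,"wz": -6},
  {"fingers": 25,"x": 0,"y": 0,"z": 0.2,"wx": 0,"wy": 0,"wz": -12},
  {"fingers": 25,"x": 0,"y": 0,"z": 0.2,"wx": 0,"wy": 0,"wz": -18},
  {"fingers": 25,"x": 0,"y": 0,"z": 0.2,"wx": 0,"wy": 0,"wz": -20},
  {"fingers": 25,"x": 0,"y": 0,"z": 0.2,"wx": 0,"wy": 0,"wz": -20},
])

```text
time_s: 19.38
ee_pos: [0.4958, -0.1734, 0.0515]
tool_rot: [3.065, -0.689, 0.001]
force: [0.7, -1.9, 3.0]
width: 0.0305
```

```bash
python3 st.py
```

```text
time_s 19.3833
ee_pos [ 0.49581 -0.17342  0.05152]
tool_rot [ 3.06456 -0.68927  0.00062]
force [ 0.65239 -1.91934  3.02432]
moment [-0.29657  0.06422 -0.03786]
width 0.030450316442178292
qpos [-0.55959  0.54003  1.70402 -0.0004   0.89701  1.45393]
```

>>> send_rows([
  {"fingers": 46,"x": 0,"y": 0,"z": 0,"wx": 0,"wy": 0,"wz": 0},
  {"fingers": 46,"x": 0,"y": 0,"z": 0,"wx": 0,"wy": 0,"wz": 0},
  {"fingers": 46,"x": 0,"y": 0,"z": 30,"wx": 0,"wy": 0,"wz": 0},
  {"fingers": 46,"x": 0,"y": 0,"z": 55,"wx": 0,"wy": 0,"wz": 0},
])

```text
time_s: 19.72
ee_pos: [0.4949, -0.1725, 0.1063]
tool_rot: [-3.063, 0.692, 0.005]
force: [0.6, 0.7, 0.3]
width: 0.046
```

>>> send_rows([
  {"fingers": 46,"x": 1,"y": 40,"z": 0,"wx": 0,"wy": 0,"wz": 0},
  {"fingers": 46,"x": 3,"y": 80,"z": 0,"wx": 0,"wy": 0,"wz": 0},
  {"fingers": 46,"x": 5,"y": 120,"z": 0,"wx": 0,"wy": 0,"wz": 0},
  {"fingers": 46,"x": 6,"y": 160,"z": 0,"wx": 0,"wy": 0,"wz": 0},
  {"fingers": 46,"x": 7.5,"y": 200,"z": 0,"wx": 0,"wy": 0,"wz": 0},
])

```text
time_s: 20.13
ee_pos: [0.5025, 0.0288, 0.1062]
tool_rot: [-3.064, 0.693, 0.002]
force: [0.9, -0.7, 0.3]
width: 0.0462
```

>>> send_rows([
  {"fingers": 46,"x": 0,"y": 0,"z": 0,"wx": 0,"wy": 0,"wz": 0},
  {"fingers": 46,"x": 0,"y": 0,"z": 0,"wx": 0,"wy": 0,"wz": 0},
  {"fingers": 46,"x": 0,"y": 0,"z": 0,"wx": 0,"wy": 0,"wz": 0},
])

```text
time_s: 20.38
ee_pos: [0.503, 0.0266, 0.1061]
tool_rot: [3.064, -0.694, -0.001]
force: [0.4, -0.2, 0.2]
width: 0.0463
```

```bash
python3 st.py
```

```text
time_s 20.3833
ee_pos [0.50305 0.02661 0.10615]
tool_rot [ 3.06372 -0.69429 -0.00104]
force [ 0.36256 -0.16523  0.24591]
moment [-0.03565  0.15424  0.03469]
width 0.04625702303146081
qpos [-0.18005  0.41684  1.72797 -0.00019  0.99745  1.83655]
```

>>> send_rows([
  {"fingers": 46,"x": 0.3,"y": 0,"z": -15,"wx": 0,"wy": 0,"wz": 0},
  {"fingers": 46,"x": 0.3,"y": 0,"z": -30,"wx": 0,"wy": 0,"wz": 0},
  {"fingers": 46,"x": 0.3,"y": 0,"z": -45,"wx": 0,"wy": 0,"wz": 0},
  {"fingers": 46,"x": 0.3,"y": 0,"z": -53,"wx": 0,"wy": 0,"wz": 0},
  {"fingers": 40,"x": 0.3,"y": 0,"z": -53,"wx": 0,"wy": 0,"wz": 0},
], squeeze=3)

```text
time_s: 20.8
ee_pos: [0.5027, 0.0259, 0.0519]
tool_rot: [3.063, -0.699, -0.005]
force: [0.2, -0.2, -0.3]
width: 0.0415
```

>>> send_rows([
  {"fingers": 37,"x": 0,"y": 0,"z": 0,"wx": 0,"wy": 0,"wz": 0},
  {"fingers": 34,"x": 0,"y": 0,"z": 0,"wx": 0,"wy": 0,"wz": 0},
  {"fingers": 31,"x": 0,"y": 0,"z": 0,"wx": 0,"wy": 0,"wz": 0},
  {"fingers": 28,"x": 0,"y": 0,"z": 0,"wx": 0,"wy": 0,"wz": 0},
  {"fingers": 28,"x": 0,"y": 0,"z": 0,"wx": 0,"wy": 0,"wz": 0},
])

```text
time_s: 21.22
ee_pos: [0.5039, 0.0267, 0.054]
tool_rot: [3.063, -0.697, 0.002]
force: [0.7, -1.3, 2.7]
width: 0.0308
```

```bash
python3 st.py
```

```text
time_s 21.2167
ee_pos [0.50394 0.0267  0.05401]
tool_rot [ 3.06316 -0.69705  0.00224]
force [ 0.65439 -1.29064  2.6781 ]
moment [-0.07955  0.10981 -0.0314 ]
width 0.030769784249752033
qpos [-0.17951  0.5001   1.76591 -0.00024  0.87417  1.83893]
```

>>> send_rows([
  {"fingers": 25,"x": 0,"y": -0.1,"z": 0.4,"wx": 0,"wy": 0,"wz": 0},
  {"fingers": 25,"x": 0,"y": -0.1,"z": 0.4,"wx": 0,"wy": 0,"wz": -6},
  {"fingers": 25,"x": 0,"y": -0.1,"z": 0.4,"wx": 0,"wy": 0,"wz": -12},
  {"fingers": 25,"x": 0,"y": -0.1,"z": 0.4,"wx": 0,"wy": 0,"wz": -18},
  {"fingers": 25,"x": 0,"y": -0.1,"z": 0.4,"wx": 0,"wy": 0,"wz": -22},
], squeeze=12)

```text
time_s: 21.63
ee_pos: [0.504, 0.0267, 0.054]
tool_rot: [-2.87, 1.276, -0.002]
force: [1.9, -0.7, -0.4]
width: 0.03
```

```bash
python3 st.py
```

```text
time_s 21.6333
ee_pos [0.50395 0.02666 0.05403]
tool_rot [-2.8704   1.27629 -0.002  ]
force [ 1.90398 -0.72937 -0.44585]
moment [-0.06212 -0.20399  0.05816]
width 0.03004172745931723
qpos [-0.17966  0.50012  1.76579 -0.0001   0.8744   2.22797]
```

>>> send_rows([
  {"fingers": 25,"x": 0,"y": 0,"z": 0,"wx": 0,"wy": 0,"wz": 0},
  {"fingers": 46,"x": 0,"y": 0,"z": 0,"wx": 0,"wy": 0,"wz": 0},
  {"fingers": 46,"x": 0,"y": 0,"z": 0,"wx": 0,"wy": 0,"wz": 0},
  {"fingers": 46,"x": 0,"y": 0,"z": 30,"wx": 0,"wy": 0,"wz": 0},
  {"fingers": 46,"x": 0,"y": 0,"z": 50,"wx": 0,"wy": 0,"wz": 0},
])

```text
time_s: 22.05
ee_pos: [0.5032, 0.0269, 0.1046]
tool_rot: [2.875, -1.266, -0.002]
force: [0.2, 0.1, 1.3]
width: 0.0462
```

>>> send_rows([
  {"fingers": 0,"x": -1,"y": -25,"z": 0,"wx": 0,"wy": 0,"wz": 0},
  {"fingers": 0,"x": -2,"y": -45,"z": 0,"wx": 0,"wy": 0,"wz": 0},
  {"fingers": 0,"x": -2,"y": -45,"z": -30,"wx": 0,"wy": 0,"wz": 0},
  {"fingers": 0,"x": -2,"y": -45,"z": -50,"wx": 0,"wy": 0,"wz": 0},
  {"fingers": 0,"x": -2,"y": -45,"z": -54,"wx": 0,"wy": 0,"wz": 0},
])

```text
time_s: 22.47
ee_pos: [0.4997, -0.018, 0.0471]
tool_rot: [2.874, -1.268, -0.009]
force: [-0.9, -0.3, -0.5]
width: 0.0145
```

>>> send_rows([
  {"fingers": 0,"x": 0,"y": 0,"z": -2,"wx": 0,"wy": 0,"wz": 0},
  {"fingers": 0,"x": 0,"y": 0,"z": -2,"wx": 0,"wy": 0,"wz": 0},
  {"fingers": 0,"x": 0,"y": 0,"z": -2,"wx": 0,"wy": 0,"wz": 0},
  {"fingers": 0,"x": 0,"y": 0,"z": -2,"wx": 0,"wy": 0,"wz": 0},
  {"fingers": 0,"x": 0,"y": 0,"z": -2,"wx": 0,"wy": 0,"wz": 0},
])

```text
time_s: 22.88
ee_pos: [0.5019, -0.0182, 0.0486]
tool_rot: [-2.874, 1.268, -0.002]
force: [0.7, -0.6, -0.1]
width: 0.0002
```

```bash
python3 st.py
```

```text
time_s 22.8833
ee_pos [ 0.50195 -0.01822  0.0486 ]
tool_rot [-2.87392  1.26838 -0.00228]
force [ 0.70697 -0.64073 -0.06559]
moment [0.02842 0.10208 0.00643]
width 0.00020717833659600506
qpos [-0.26996  0.50528  1.77626  0.00002  0.85859  2.13208]
```

>>> send_rows([
  {"fingers": 0,"x": 0,"y": 0,"z": -1,"wx": 0,"wy": 0,"wz": 0},
  {"fingers": 0,"x": 0,"y": 0,"z": -1.5,"wx": 0,"wy": 0,"wz": 0},
  {"fingers": 0,"x": 0,"y": 0,"z": -1.5,"wx": 0,"wy": 0,"wz": 0},
  {"fingers": 0,"x": 0,"y": 0,"z": -1.5,"wx": 0,"wy": 0,"wz": 0},
])

```text
time_s: 23.22
ee_pos: [0.5015, -0.0182, 0.0463]
tool_rot: [2.874, -1.269, -0.0]
force: [-0.3, 0.7, -0.7]
width: 0.0005
```

>>> send_rows([
  {"fingers": 0,"x": 0,"y": 0,"z": -0.4,"wx": 0,"wy": 0,"wz": 0},
  {"fingers": 0,"x": 0,"y": 0,"z": -0.4,"wx": 0,"wy": 0,"wz": 0},
  {"fingers": 0,"x": 0,"y": 0,"z": -0.4,"wx": 0,"wy": 0,"wz": 0},
])

```text
time_s: 23.47
ee_pos: [0.5016, -0.0182, 0.046]
tool_rot: [-2.874, 1.269, -0.0]
force: [-0.3, 0.1, 3.6]
width: 0.0005
```

```bash
python3 st.py
```

```text
time_s 23.4667
ee_pos [ 0.50157 -0.01825  0.04605]
tool_rot [-2.87386  1.26905 -0.0002 ]
force [-0.282    0.10163  3.61132]
moment [ 0.10178  0.33133 -0.02993]
width 0.0005129764292843178
qpos [-0.27021  0.50961  1.77784 -0.00001  0.85402  2.13226]
```

>>> send_rows([
  {"fingers": 0,"x": 0,"y": 0,"z": 6,"wx": 0,"wy": 0,"wz": 0},
  {"fingers": 0,"x": -1.5,"y": -38,"z": 6,"wx": 0,"wy": 0,"wz": 0},
  {"fingers": 0,"x": -3,"y": -76,"z": 6,"wx": 0,"wy": 0,"wz": 0},
  {"fingers": 0,"x": -4.5,"y": -110,"z": 6,"wx": 0,"wy": 0,"wz": 0},
  {"fingers": 0,"x": -4.5,"y": -110,"z": 3,"wx": 0,"wy": 0,"wz": 0},
])

```text
time_s: 23.88
ee_pos: [0.4975, -0.1334, 0.0498]
tool_rot: [2.87, -1.275, 0.005]
force: [0.1, 0.4, 0.5]
width: 0.0007
```

>>> send_rows([
  {"fingers": 0,"x": 0,"y": 0,"z": -1,"wx": 0,"wy": 0,"wz": 0},
  {"fingers": 0,"x": 0,"y": 0,"z": -2,"wx": 0,"wy": 0,"wz": 0},
  {"fingers": 0,"x": 0,"y": 0,"z": -2,"wx": 0,"wy": 0,"wz": 0},
  {"fingers": 0,"x": 0,"y": 0,"z": -2,"wx": 0,"wy": 0,"wz": 0},
])

```text
time_s: 24.22
ee_pos: [0.4971, -0.1272, 0.0469]
tool_rot: [-2.875, 1.267, 0.0]
force: [0.4, -0.6, -0.3]
width: 0.0007
```

```bash
python3 st.py
```

```text
time_s 24.2167
ee_pos [ 0.49707 -0.12716  0.04692]
tool_rot [-2.87474  1.26681  0.0005 ]
force [ 0.36028 -0.60168 -0.25145]
moment [ 0.12124  0.1141  -0.0279 ]
width 0.0007193923277335959
qpos [-0.47915  0.52718  1.74331  0.00011  0.87143  1.92171]
```

>>> send_rows([
  {"fingers": 0,"x": 0,"y": 0,"z": -0.4,"wx": 0,"wy": 0,"wz": 0},
  {"fingers": 0,"x": 0,"y": 0,"z": -0.4,"wx": 0,"wy": 0,"wz": 0},
  {"fingers": 0,"x": 0,"y": 0,"z": -0.4,"wx": 0,"wy": 0,"wz": 0},
])

```text
time_s: 24.47
ee_pos: [0.4971, -0.1279, 0.0465]
tool_rot: [-2.874, 1.268, -0.0]
force: [0.4, -0.3, 0.2]
width: 0.0003
```

```bash
python3 st.py
```

```text
time_s 24.4667
ee_pos [ 0.49712 -0.12788  0.04654]
tool_rot [-2.87427  1.26812 -0.00014]
force [ 0.42695 -0.29945  0.16398]
moment [ 0.04019  0.11113 -0.04291]
width 0.0003137672257221179
qpos [-0.48036  0.52803  1.74312  0.00002  0.87034  1.92145]
```

>>> send_rows([
  {"fingers": 0,"x": 0,"y": 0,"z": -0.3,"wx": 0,"wy": 0,"wz": 0},
  {"fingers": 0,"x": 0,"y": 0,"z": -0.3,"wx": 0,"wy": 0,"wz": 0},
  {"fingers": 0,"x": 0,"y": 0,"z": -0.3,"wx": 0,"wy": 0,"wz": 0},
])

```text
time_s: 24.72
ee_pos: [0.497, -0.1282, 0.0462]
tool_rot: [-2.874, 1.269, -0.0]
force: [0.3, 0.2, -1.1]
width: 0.0002
```

```bash
python3 st.py
```

```text
time_s 24.7167
ee_pos [ 0.49704 -0.12823  0.04621]
tool_rot [-2.87386  1.26902 -0.00008]
force [ 0.2569   0.21758 -1.13949]
moment [0.07305 0.09637 0.0047 ]
width 0.00021608221233566146
qpos [-0.48104  0.52864  1.74324  0.00002  0.86967  1.92139]
```

>>> send_rows([
  {"fingers": 0,"x": 0,"y": 0,"z": -0.2,"wx": 0,"wy": 0,"wz": 0},
  {"fingers": 0,"x": 0,"y": 0,"z": -0.2,"wx": 0,"wy": 0,"wz": 0},
  {"fingers": 0,"x": 0,"y": 0,"z": -0.2,"wx": 0,"wy": 0,"wz": 0},
])

```text
time_s: 24.97
ee_pos: [0.497, -0.1283, 0.046]
tool_rot: [-2.874, 1.269, -0.0]
force: [-0.9, -0.2, 0.8]
width: 0.0004
```

```bash
python3 st.py
```

```text
time_s 24.9667
ee_pos [ 0.49704 -0.12825  0.04604]
tool_rot [-2.87381  1.26909 -0.00004]
force [-0.88861 -0.15416  0.76271]
moment [0.11839 0.18696 0.02352]
width 0.000418200516195543
qpos [-0.4811   0.52893  1.74331  0.00005  0.86932  1.92137]
```

>>> send_rows([
  {"fingers": 0,"x": 0,"y": 0,"z": -0.2,"wx": 0,"wy": 0,"wz": 0},
  {"fingers": 0,"x": 0,"y": 0,"z": -0.2,"wx": 0,"wy": 0,"wz": 0},
  {"fingers": 0,"x": 0,"y": 0,"z": -0.2,"wx": 0,"wy": 0,"wz": 0},
])

```text
time_s: 25.22
ee_pos: [0.4971, -0.1283, 0.046]
tool_rot: [2.874, -1.269, 0.0]
force: [-1.7, 0.4, 4.8]
width: 0.0002
```

```bash
python3 st.py
```

```text
time_s 25.2167
ee_pos [ 0.49706 -0.12828  0.04599]
tool_rot [ 2.87382 -1.26897  0.00023]
force [-1.67157  0.40138  4.75579]
moment [0.15021 0.36521 0.00022]
width 0.00019319867269098365
qpos [-0.48107  0.52903  1.74333 -0.00009  0.86908  1.92142]
```

>>> send_rows([
  {"fingers": 46,"x": 0,"y": 0,"z": 30,"wx": 0,"wy": 0,"wz": 0},
  {"fingers": 46,"x": 0,"y": 0,"z": 60,"wx": 0,"wy": 0,"wz": 0},
  {"fingers": 46,"x": -1,"y": -25,"z": 60,"wx": 0,"wy": 0,"wz": 0},
  {"fingers": 46,"x": -1.2,"y": -45,"z": 60,"wx": 0,"wy": 0,"wz": 0},
  {"fingers": 46,"x": -1.2,"y": -45,"z": 60,"wx": 0,"wy": 0,"wz": 0},
])

```text
time_s: 25.63
ee_pos: [0.496, -0.176, 0.1061]
tool_rot: [2.872, -1.272, 0.003]
force: [-0.5, 0.1, -0.5]
width: 0.0316
```

>>> send_rows([
  {"fingers": 46,"x": 0,"y": 0,"z": 0,"wx": 0,"wy": 0,"wz": 0},
  {"fingers": 46,"x": 0,"y": 0,"z": -15,"wx": 0,"wy": 0,"wz": 0},
  {"fingers": 46,"x": 0,"y": 0,"z": -30,"wx": 0,"wy": 0,"wz": 0},
  {"fingers": 46,"x": 0,"y": 0,"z": -45,"wx": 0,"wy": 0,"wz": 0},
  {"fingers": 46,"x": 0,"y": 0,"z": -53,"wx": 0,"wy": 0,"wz": 0},
], squeeze=3)

```text
time_s: 26.05
ee_pos: [0.4951, -0.1718, 0.051]
tool_rot: [-2.874, 1.268, 0.004]
force: [-0.6, -0.2, -0.5]
width: 0.046
```

>>> send_rows([
  {"fingers": 38,"x": 0,"y": 0,"z": 0,"wx": 0,"wy": 0,"wz": 0},
  {"fingers": 34,"x": 0,"y": 0,"z": 0,"wx": 0,"wy": 0,"wz": 0},
  {"fingers": 31,"x": 0,"y": 0,"z": 0,"wx": 0,"wy": 0,"wz": 0},
  {"fingers": 28,"x": 0,"y": 0,"z": 0,"wx": 0,"wy": 0,"wz": 0},
  {"fingers": 28,"x": 0,"y": 0,"z": 0,"wx": 0,"wy": 0,"wz": 0},
])

```text
time_s: 26.47
ee_pos: [0.4959, -0.1734, 0.0534]
tool_rot: [2.874, -1.269, 0.001]
force: [-2.4, -0.6, 1.1]
width: 0.031
```

```bash
python3 st.py
```

```text
time_s 26.4667
ee_pos [ 0.49592 -0.17338  0.05338]
tool_rot [ 2.87362 -1.26898  0.00106]
force [-2.37141 -0.64767  1.07816]
moment [0.00941 0.38467 0.02222]
width 0.031045561321822426
qpos [-0.55948  0.53707  1.70283 -0.0002   0.90099  1.84313]
```

Small lateral force only. I turn the right knob 12° further, then release.

>>> send_rows([
  {"fingers": 25,"x": -0.3,"y": -0.1,"z": 0.2,"wx": 0,"wy": 0,"wz": 0},
  {"fingers": 25,"x": -0.3,"y": -0.1,"z": 0.2,"wx": 0,"wy": 0,"wz": 0},
  {"fingers": 25,"x": -0.3,"y": -0.1,"z": 0.2,"wx": 0,"wy": 0,"wz": -5},
  {"fingers": 25,"x": -0.3,"y": -0.1,"z": 0.2,"wx": 0,"wy": 0,"wz": -10},
  {"fingers": 25,"x": -0.3,"y": -0.1,"z": 0.2,"wx": 0,"wy": 0,"wz": -12},
], squeeze=12)

```text
time_s: 26.88
ee_pos: [0.4958, -0.1734, 0.0533]
tool_rot: [-2.722, 1.568, -0.001]
force: [0.4, 0.4, 1.0]
width: 0.0306
```

```bash
python3 st.py
```

```text
time_s 26.8833
ee_pos [ 0.49579 -0.1734   0.05327]
tool_rot [-2.72187  1.56844 -0.00132]
force [0.44151 0.40832 0.97369]
moment [0.0929  0.058   0.08389]
width 0.0306242934766587
qpos [-0.55982  0.53698  1.70339  0.00025  0.90039  2.05635]
```

>>> send_rows([
  {"fingers": 25,"x": 0,"y": 0,"z": 0,"wx": 0,"wy": 0,"wz": 0},
  {"fingers": 46,"x": 0,"y": 0,"z": 0,"wx": 0,"wy": 0,"wz": 0},
  {"fingers": 46,"x": 0,"y": 0,"z": 0,"wx": 0,"wy": 0,"wz": 0},
  {"fingers": 46,"x": 0,"y": 0,"z": 30,"wx": 0,"wy": 0,"wz": 0},
  {"fingers": 46,"x": 0,"y": 0,"z": 55,"wx": 0,"wy": 0,"wz": 0},
])

```text
time_s: 27.3
ee_pos: [0.4951, -0.1731, 0.1083]
tool_rot: [-2.726, 1.561, 0.003]
force: [0.5, -0.1, -0.2]
width: 0.0462
```

```bash
python3 st.py
```

```text
time_s 27.3
ee_pos [ 0.49506 -0.17308  0.10827]
tool_rot [-2.72607  1.56125  0.00348]
force [ 0.45092 -0.14872 -0.23064]
moment [0.05847 0.11651 0.02248]
width 0.04624867849787396
qpos [-0.55995  0.45379  1.66267  0.00002  1.02735  2.05106]
```

>>> send_rows([
  {"fingers": 0,"x": 18,"y": 9,"z": 0,"wx": 0,"wy": 0,"wz": 7},
  {"fingers": 0,"x": 36,"y": 18.5,"z": 0,"wx": 0,"wy": 0,"wz": 14},
  {"fingers": 0,"x": 36,"y": 18.5,"z": 0,"wx": 0,"wy": 0,"wz": 21},
  {"fingers": 0,"x": 36,"y": 18.5,"z": 0,"wx": 0,"wy": 0,"wz": 28},
  {"fingers": 0,"x": 36,"y": 18.5,"z": 0,"wx": 0,"wy": 0,"wz": 35},
])

```text
time_s: 27.72
ee_pos: [0.5316, -0.1546, 0.1078]
tool_rot: [-3.072, 0.659, 0.0]
force: [-0.0, 0.3, 0.7]
width: 0.0144
```

>>> send_rows([
  {"fingers": 0,"x": 0,"y": 0,"z": -10,"wx": 0,"wy": 0,"wz": 7},
  {"fingers": 0,"x": 0,"y": 0,"z": -20,"wx": 0,"wy": 0,"wz": 14},
  {"fingers": 0,"x": 0,"y": 0,"z": -35,"wx": 0,"wy": 0,"wz": 21},
  {"fingers": 0,"x": 0,"y": 0,"z": -48,"wx": 0,"wy": 0,"wz": 21},
  {"fingers": 0,"x": 0,"y": 0,"z": -56,"wx": 0,"wy": 0,"wz": 21},
])

```text
time_s: 28.13
ee_pos: [0.531, -0.1546, 0.0506]
tool_rot: [-3.139, 0.099, 0.002]
force: [-0.2, -0.4, -0.7]
width: 0.0005
```

>>> send_rows([
  {"fingers": 0,"x": 0,"y": 0,"z": 0,"wx": 0,"wy": 0,"wz": 0},
  {"fingers": 0,"x": 0,"y": 0,"z": -2,"wx": 0,"wy": 0,"wz": 0},
  {"fingers": 0,"x": 0,"y": 0,"z": -4,"wx": 0,"wy": 0,"wz": 0},
  {"fingers": 0,"x": 0,"y": 0,"z": -5,"wx": 0,"wy": 0,"wz": 0},
  {"fingers": 0,"x": 0,"y": 0,"z": -5,"wx": 0,"wy": 0,"wz": 0},
])

```text
time_s: 28.55
ee_pos: [0.5317, -0.1549, 0.0472]
tool_rot: [3.14, -0.1, 0.001]
force: [0.6, -0.3, -0.3]
width: 0.0005
```

```bash
python3 st.py
```

```text
time_s 28.55
ee_pos [ 0.53166 -0.1549   0.04725]
tool_rot [ 3.13978 -0.10017  0.00072]
force [ 0.59485 -0.32942 -0.25188]
moment [0.04253 0.12735 0.02465]
width 0.0004621949955884635
qpos [-0.4951   0.59609  1.61713  0.00002  0.92787  1.13947]
```

>>> send_rows([
  {"fingers": 0,"x": 0,"y": 0,"z": -0.5,"wx": 0,"wy": 0,"wz": 0},
  {"fingers": 0,"x": 0,"y": 0,"z": -0.5,"wx": 0,"wy": 0,"wz": 0},
  {"fingers": 0,"x": 0,"y": 0,"z": -0.5,"wx": 0,"wy": 0,"wz": 0},
])

```text
time_s: 28.8
ee_pos: [0.5316, -0.1549, 0.0466]
tool_rot: [3.14, -0.1, 0.0]
force: [0.4, 0.4, 0.0]
width: 0.0003
```

```bash
python3 st.py|sed -n '2p;4p'
```

```text
ee_pos [ 0.53158 -0.15486  0.04665]
force [0.42712 0.35515 0.01647]
```

>>> send_rows([
  {"fingers": 0,"x": 0,"y": 0,"z": -0.2,"wx": 0,"wy": 0,"wz": 0},
  {"fingers": 0,"x": 0,"y": 0,"z": -0.2,"wx": 0,"wy": 0,"wz": 0},
  {"fingers": 0,"x": 0,"y": 0,"z": -0.2,"wx": 0,"wy": 0,"wz": 0},
])

```text
time_s: 29.05
ee_pos: [0.5315, -0.1549, 0.0463]
tool_rot: [3.14, -0.1, 0.0]
force: [0.2, 0.8, 0.4]
width: 0.0006
```

```bash
python3 st.py|sed -n '2p;4p'
```

```text
ee_pos [ 0.53153 -0.15486  0.0463 ]
force [0.21111 0.84319 0.40894]
```

>>> send_rows([
  {"fingers": 0,"x": 0,"y": 0,"z": -0.2,"wx": 0,"wy": 0,"wz": 0},
  {"fingers": 0,"x": 0,"y": 0,"z": -0.2,"wx": 0,"wy": 0,"wz": 0},
  {"fingers": 0,"x": 0,"y": 0,"z": -0.2,"wx": 0,"wy": 0,"wz": 0},
])

```text
time_s: 29.3
ee_pos: [0.5315, -0.1548, 0.0462]
tool_rot: [3.14, -0.1, 0.0]
force: [-0.9, -0.3, 0.8]
width: 0.0003
```

```bash
python3 st.py|sed -n '2p;4p'
```

```text
ee_pos [ 0.53154 -0.15485  0.04619]
force [-0.91082 -0.32154  0.77635]
```

>>> send_rows([
  {"fingers": 0,"x": 0,"y": 0,"z": -0.2,"wx": 0,"wy": 0,"wz": 0},
  {"fingers": 0,"x": 0,"y": 0,"z": -0.2,"wx": 0,"wy": 0,"wz": 0},
  {"fingers": 0,"x": 0,"y": 0,"z": -0.2,"wx": 0,"wy": 0,"wz": 0},
])

```text
time_s: 29.55
ee_pos: [0.5315, -0.1549, 0.0461]
tool_rot: [3.14, -0.1, 0.0]
force: [-1.1, 1.3, 5.1]
width: 0.0001
```

```bash
python3 st.py|sed -n '2p;4p'
```

```text
ee_pos [ 0.53155 -0.15488  0.0461 ]
force [-1.10696  1.26998  5.12593]
```

>>> send_rows([
  {"fingers": 0,"x": 0,"y": 0,"z": 8,"wx": 0,"wy": 0,"wz": 0},
  {"fingers": 0,"x": 1.5,"y": 40,"z": 8,"wx": 0,"wy": 0,"wz": 0},
  {"fingers": 0,"x": 3,"y": 80,"z": 8,"wx": 0,"wy": 0,"wz": 0},
  {"fingers": 0,"x": 5,"y": 120,"z": 8,"wx": 0,"wy": 0,"wz": 0},
  {"fingers": 0,"x": 6.5,"y": 160,"z": 8,"wx": 0,"wy": 0,"wz": 0},
])

```text
time_s: 29.97
ee_pos: [0.538, 0.0068, 0.0543]
tool_rot: [-3.14, 0.101, -0.001]
force: [0.4, 0.1, -0.7]
width: 0.0003
```

>>> send_rows([
  {"fingers": 0,"x": 0,"y": 0,"z": -3,"wx": 0,"wy": 0,"wz": 0},
  {"fingers": 0,"x": 0,"y": 0,"z": -6,"wx": 0,"wy": 0,"wz": 0},
  {"fingers": 0,"x": 0,"y": 0,"z": -6.8,"wx": 0,"wy": 0,"wz": 0},
  {"fingers": 0,"x": 0,"y": 0,"z": -6.8,"wx": 0,"wy": 0,"wz": 0},
  {"fingers": 0,"x": 0,"y": 0,"z": -6.8,"wx": 0,"wy": 0,"wz": 0},
])

```text
time_s: 30.38
ee_pos: [0.5381, 0.0039, 0.0471]
tool_rot: [3.14, -0.103, 0.0]
force: [0.0, -0.1, -0.1]
width: 0.0002
```

```bash
python3 st.py|sed -n '2p;4p'
```

```text
ee_pos [0.53811 0.00393 0.04711]
force [ 0.0302  -0.12021 -0.09194]
```

>>> send_rows([
  {"fingers": 0,"x": 0,"y": 0,"z": -0.3,"wx": 0,"wy": 0,"wz": 0},
  {"fingers": 0,"x": 0,"y": 0,"z": -0.3,"wx": 0,"wy": 0,"wz": 0},
  {"fingers": 0,"x": 0,"y": 0,"z": -0.3,"wx": 0,"wy": 0,"wz": 0},
])

```text
time_s: 30.63
ee_pos: [0.538, 0.0047, 0.0468]
tool_rot: [-3.14, 0.101, 0.0]
force: [-1.1, 0.3, 0.2]
width: 0.0005
```

```bash
python3 st.py|sed -n '2p;4p'
```

```text
ee_pos [0.53804 0.0047  0.04682]
force [-1.12349  0.28703  0.20416]
```

>>> send_rows([
  {"fingers": 0,"x": 0,"y": 0,"z": -0.4,"wx": 0,"wy": 0,"wz": 0},
  {"fingers": 0,"x": 0,"y": 0,"z": -0.4,"wx": 0,"wy": 0,"wz": 0},
  {"fingers": 0,"x": 0,"y": 0,"z": -0.4,"wx": 0,"wy": 0,"wz": 0},
])

```text
time_s: 30.88
ee_pos: [0.538, 0.0051, 0.0464]
tool_rot: [3.14, -0.1, -0.0]
force: [-0.0, 0.3, -0.3]
width: 0.0003
```

```bash
python3 st.py|sed -n '2p;4p'
```

```text
ee_pos [0.53802 0.00512 0.04639]
force [-0.01717  0.30118 -0.32519]
```

>>> send_rows([
  {"fingers": 0,"x": 0,"y": 0,"z": -0.2,"wx": 0,"wy": 0,"wz": 0},
  {"fingers": 0,"x": 0,"y": 0,"z": -0.2,"wx": 0,"wy": 0,"wz": 0},
  {"fingers": 0,"x": 0,"y": 0,"z": -0.2,"wx": 0,"wy": 0,"wz": 0},
])

```text
time_s: 31.13
ee_pos: [0.538, 0.0052, 0.0462]
tool_rot: [3.14, -0.1, 0.0]
force: [-0.8, -0.6, 0.1]
width: 0.0006
```

```bash
python3 st.py|sed -n '2p;4p'
```

```text
ee_pos [0.53803 0.00517 0.04619]
force [-0.82493 -0.6432   0.11465]
```

>>> send_rows([
  {"fingers": 0,"x": 0,"y": 0,"z": -0.2,"wx": 0,"wy": 0,"wz": 0},
  {"fingers": 0,"x": 0,"y": 0,"z": -0.2,"wx": 0,"wy": 0,"wz": 0},
  {"fingers": 0,"x": 0,"y": 0,"z": -0.2,"wx": 0,"wy": 0,"wz": 0},
])

```text
time_s: 31.38
ee_pos: [0.538, 0.0052, 0.0461]
tool_rot: [3.14, -0.1, 0.0]
force: [-0.7, 0.8, 2.4]
width: 0.0008
```

```bash
python3 st.py|sed -n '2p;4p'
```

```text
ee_pos [0.53804 0.0052  0.04611]
force [-0.69828  0.79219  2.41037]
```

>>> send_rows([
  {"fingers": 0,"x": 0,"y": 0,"z": -0.1,"wx": 0,"wy": 0,"wz": 0},
  {"fingers": 0,"x": 0,"y": 0,"z": -0.1,"wx": 0,"wy": 0,"wz": 0},
  {"fingers": 0,"x": 0,"y": 0,"z": -0.1,"wx": 0,"wy": 0,"wz": 0},
])

```text
time_s: 31.63
ee_pos: [0.538, 0.0052, 0.0461]
tool_rot: [-3.14, 0.1, -0.0]
force: [-1.7, 0.1, 4.2]
width: 0.0004
```

```bash
python3 st.py|sed -n '2p;4p'
```

```text
ee_pos [0.53804 0.0052  0.04605]
force [-1.68261  0.10181  4.16843]
```

Both sides now read within about 0.05 mm of each other, roughly 46.17 mm. Less the 0.45 mm the worktop probe read, that is about 45.7 mm. I retreat and look.

>>> send_rows([
  {"fingers": 0,"x": 0,"y": 0,"z": 40,"wx": 0,"wy": 0,"wz": 0},
  {"fingers": 0,"x": 0,"y": 0,"z": 80,"wx": 0,"wy": 0,"wz": 0},
  {"fingers": 0,"x": 0,"y": 0,"z": 120,"wx": 0,"wy": 0,"wz": 0},
  {"fingers": 0,"x": -40,"y": 0,"z": 130,"wx": 0,"wy": 0,"wz": 0},
  {"fingers": 0,"x": -80,"y": 0,"z": 130,"wx": 0,"wy": 0,"wz": 0},
])

```text
time_s: 32.05
ee_pos: [0.4593, 0.0047, 0.1787]
tool_rot: [3.138, -0.099, 0.011]
force: [-0.0, -0.1, -0.1]
width: 0.0004
```

>>> send_rows([
  {"fingers": 0,"x": -30,"y": 40,"z": 20,"wx": 0,"wy": 0,"wz": 0},
  {"fingers": 0,"x": -50,"y": 75,"z": 30,"wx": 0,"wy": 0,"wz": 0},
  {"fingers": 0,"x": -60,"y": 110,"z": 40,"wx": 0,"wy": 0,"wz": 0},
  {"fingers": 0,"x": -60,"y": 150,"z": 40,"wx": 0,"wy": 0,"wz": 0},
  {"fingers": 0,"x": -60,"y": 190,"z": 40,"wx": 0,"wy": 0,"wz": 0},
])

```text
time_s: 32.47
ee_pos: [0.3974, 0.1931, 0.217]
tool_rot: [-3.139, 0.101, -0.004]
force: [1.3, 0.3, 1.0]
width: 0.0006
```

```bash
python3 - <<'E'
from h import *
s=snap('side','s5');t=snap('top','t5')
s0=np.load('pics/side0.npz')['pixels'];
a=s['pixels'][150:310,250:430,::-1];b=t['pixels'][165:285,265:405,::-1]
cv2.imwrite('pics/st5.png',np.hstack([cv2.resize(a,(400,360)),cv2.resize(b,(400,360))]))
np.set_printoptions(precision=4,suppress=True)
s0=dict(np.load('pics/side0.npz'))
for c in (s0,s):
    vv,uu=np.mgrid[0:400,0:640]; d=c['depth'];K=c['intrinsics']
    P=np.stack([(uu-K[0,2])/K[0,0]*d,(vv-K[1,2])/K[1,1]*d,d],-1)
    W=(P-np.ravel(c['tvec']))@cv2.Rodrigues(c['rvec'])[0]
    for u,v in((299,212),(337,274)):
        w=W[v-9:v+10,u-9:u+10]; q=w[(w[...,2]>.072)&(w[...,2]<.12)];print(len(q),q.mean(0),np.percentile(q[:,2],[50,80]))
    q=W[240:262,305:345].reshape(-1,3); q=q[(q[:,2]>.04)&(q[:,2]<.05)]; A=np.c_[q[:,:2]-q[:,:2].mean(0),np.ones(len(q))];print(np.linalg.lstsq(A,q[:,2],rcond=None)[0])
g0=cv2.cvtColor(s0['pixels'],cv2.COLOR_RGB2GRAY).astype(np.float32);g=cv2.cvtColor(s['pixels'],cv2.COLOR_RGB2GRAY).astype(np.float32)
for n,(y0,y1,x0,x1) in {'slide':(205,260,335,400),'spool':(188,212,330,360),'tweez':(335,395,328,385),'driver':(360,398,400,440)}.items():
    print(n,cv2.phaseCorrelate(g0[y0:y1,x0:x1].copy(),g[y0:y1,x0:x1].copy()))
E
python3 st.py
```

```text
142 [0.5028 0.0223 0.0815] [0.0829 0.0843]
194 [ 0.4941 -0.1768  0.0837] [0.0849 0.0862]
[ 0.0111 -0.0023  0.045 ]
141 [0.5042 0.0228 0.0817] [0.0827 0.0844]
181 [ 0.4953 -0.176   0.0808] [0.0815 0.083 ]
[ 0.0009 -0.0025  0.0468]
slide ((0.30766153546055364, -0.3576270599705147), 1.0105633135195131)
spool ((0.30145879750659255, -0.23763298718071546), 1.0498093475898107)
tweez ((0.00907628628829471, 0.05262494076701074), 0.9842734191152784)
driver ((0.06000487023132095, -0.03389552793396078), 1.0056062072515488)
time_s 32.5667
ee_pos [0.39704 0.19583 0.21597]
tool_rot [-3.13916  0.08967 -0.00117]
force [ 0.29434 -0.29133 -0.79096]
moment [0.0148 0.1771 0.0316]
width 0.0007665552049866751
qpos [0.19184 0.15111 1.76529 0.00102 1.22421 1.8194 ]
```

View pics/st5.png

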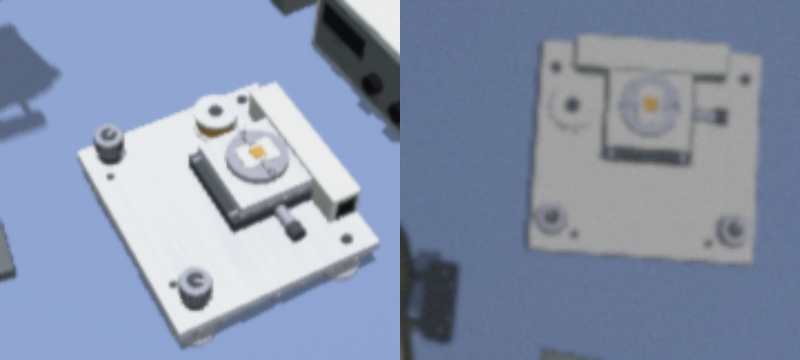

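The stage stands in place with the spool and other items undisturbed. The camera's pitch slope went from 0.011 to 0.001. I hand in.

```bash
python3 -c "
from plant import robot
print(robot.job_done())"
```

```text
the job is handed in; nothing more can be done
None
```

I turned both knobs clockwise until the plate was level by touch and handed the job in at about 33 s. The left knob went about 1.3 rad in two goes. The right knob went about 4.1 rad: down until its foot landed, then on until it took its share.

**Level:** My last probes of the plate's top read about 46.16 mm on the left and 46.19 mm on the right. A probe of the bare worktop read about 0.45 mm high, so the true height is about 45.7 mm, which is what level should give. The camera's pitch slope fell from 0.011 to 0.001.

**Foot loads:** I could not measure these directly. The left-right difference of about 0.05 mm suggests the two front feet are within about 1 N of their share. The turns made since the right foot landed also put it near its share, at about 0.73 mm of the 0.8 mm wanted. Force noise of about 1 N limits both estimates. I did not do a separate rocking test; the plate felt about equally stiff under both probes.

**Surroundings:** Measured forces stayed under about 6 N at every reading. The tweezers and screwdriver have not moved in the pictures. The stage and spool shifted by about 0.3 to 0.5 pixel (under 1 mm), roughly what the tilt change would give. I did not measure the bottle and jar, but the arm only passed well above that side.

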